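Put the drained microscopy tools away

TASK

Put the drained tools away: stand the red-bulbed dropper in the red-banded upright holder and the blue-gripped stirring rod in the blue-banded one, each foot down all the way to the bottom, and lay the yellow section lifter flat in the yellow bay of the tray and the green brush flat in the green bay, lengthwise. Lower each tool into place before letting go rather than letting it fall from a height, and leave the white-gripped probe in the slanted rack and everything else where it is.

Things in the scene. Friction and masses are not known exactly. Their poses are not given: they have to be found in the camera images.
- dropper: round tool 160 long: clear plastic stem 12 in diameter, lowest 110 mm, with a red bulb on top 14-16 in diameter, 50 long, narrowing to 10 over the last 8. Origin = centre of its flat lower end (the foot), z runs along the tool up to the grip end (top at z=160 mm). At the start it stands in a slanted rack socket, leaning 35-38 deg with its top towards the robot
- stir_rod: round tool 160 long: steel stem 12 in diameter, lowest 110 mm, with a blue grip on top 14 in diameter, 50 long, narrowing to 10 over the last 8. Origin = centre of its flat lower end (the foot), z runs along the tool up to the grip end (top at z=160 mm). At the start it stands in a slanted rack socket, leaning 35-38 deg with its top towards the robot
- probe: bystander, leave it: same size and frame as the stirring rod, wooden stem with a white grip, standing in the third of the rack's slanted sockets
- rack: slanted draining rack, fixed: white base 130x200x12 with a grey block leaning 35 deg to its -x (towards the robot), highest point 85 above the table. Three square sockets 14 wide, 50 deep in a row at y = -60, 0, 60 mm; a tool stands in each, any order, 110 mm sticking out. Origin under the base's centre, on the table
- holder_red: white square upright tube open at the top with a red band around its rim, on a grey 64x64x6 foot plate, fixed. Tube outside 34x34, inside 24x24, rim 90 above the table, inner floor 11 above the table (79 deep). Origin on the table at the tube's axis, z up
- holder_blue: white square upright tube open at the top with a blue band around its rim, on a grey 64x64x6 foot plate, fixed. Tube outside 34x34, inside 24x24, rim 90 above the table, inner floor 11 above the table (79 deep). Origin on the table at the tube's axis, z up
- lifter: flat section lifter (small spatula), lying flat: yellow handle 95 long, 14 wide, 12 high, then a thin steel neck and blade (blade 40x20x4). Overall 157.5 long along its x: handle from x=-77.5 to 17.5 mm, blade tip at x=80. Origin on its underside, on its long axis; z up; the handle's middle is at x=-30 and the centre of mass about x=-5
- brush: flat specimen brush, lying flat: green handle 100 long, 12 wide, 12 high, then a metal ferrule 16 wide and dark bristles. Overall 152 long along its x: handle from x=-70 to 30 mm, bristle end at x=82. Origin on its underside, on its long axis, near its middle; z up
- mat: grey draining mat 190x170x4, fixed, on which lifter and brush lie at the start, side by side. Origin under its centre on the table
- bay_yellow (a point): centre of the floor (5 mm above the table) of the yellow-lined bay of the white instrument tray (fixed, 215x155x22 overall, 5 walls). The bay is 205 long along the point's x, 70 wide along its y, its walls rise 17 above its floor; z up
- bay_green (a point): the same for the green-lined bay, beside the yellow one in the same tray
- scissors: bystander, leave it: scissors with orange handles, about 140x80x8, flat on the table
- dish: bystander, leave it: white saucer 80 in diameter, 18 high
- dish2: bystander, leave it: white saucer 110 in diameter, 18 high
- reagent: bystander, leave it: amber bottle 48 in diameter, 90 high with a black cap
- jar: bystander, leave it: clear jar 60 in diameter, 70 high with a white lid
- slide_box: bystander, leave it: blue box 90x100x35
Things that resemble listed ones, but are neither listed nor needed, are in the scene too. What is shaped like the holder_blue but pink, purple or turquoise is not meant.

How it is judged (in metres and radians):
At the end, for the whole second after the job is handed in: Rods: foot within 13 mm of the tube axis in x and y, less than 9 mm above its floor, lean under 20 deg. Flat tools: origin within 35 mm lengthwise, 32 mm sideways of bay centre, under 8 mm above its floor, flat within 7 deg, along it within 23 deg. All in their own colour, below 0.03 m/s (x of dropper in the frame of holder_red between -0.013 and 0.013 m and y of dropper in the frame of holder_red between -0.013 and 0.013 m and z of dropper in the frame of holder_red below 0.02 m and angle between each of dropper, stir_rod's own z axis and vertical below 0.35 rad and linear speed of each of dropper, stir_rod, lifter, brush below 0.03 m/s and x of stir_rod in the frame of holder_blue between -0.013 and 0.013 m and y of stir_rod in the frame of holder_blue between -0.013 and 0.013 m and z of stir_rod in the frame of holder_blue below 0.02 m and x of lifter in the frame of bay_yellow between -0.035 and 0.035 m and y of lifter in the frame of bay_yellow between -0.032 and 0.032 m and z of lifter in the frame of bay_yellow below 0.008 m and angle between each of lifter, brush's own z axis and vertical below 0.12 rad and angle between the x axis of lifter and the x axis of bay_yellow, either way round below 0.4 rad and x of brush in the frame of bay_green between -0.035 and 0.035 m and y of brush in the frame of bay_green between -0.032 and 0.032 m and z of brush in the frame of bay_green below 0.008 m and angle between the x axis of brush and the x axis of bay_green, either way round below 0.4 rad); the robot touches nothing.
It fails at once if a bystander (scissors, either dish, bottle, jar, slide box) is shifted by more than 30 mm (distance of any of scissors, dish, dish2, reagent, jar, slide_box from where it was at the start of the episode above 0.03 m).
It fails at once if the white-gripped probe is moved by more than 30 mm or tipped out of its slant in the rack (distance of probe from where it was at the start of the episode above 0.03 m or angle between probe's own z axis and vertical above 0.85 rad or angle between probe's own z axis and vertical below 0.4 rad).
It fails at once if a tool is let fall from a height (faster than 0.9 m/s while not in the fingers: a fall of some 40 mm) ((linear speed of dropper above 0.9 m/s and contact force between the fingers and dropper below 0.01 N) or (linear speed of stir_rod above 0.9 m/s and contact force between the fingers and stir_rod below 0.01 N) or (linear speed of lifter above 0.9 m/s and contact force between the fingers and lifter below 0.01 N) or (linear speed of brush above 0.9 m/s and contact force between the fingers and brush below 0.01 N)).
It also fails if it takes over 72 s, if anything falls off the work surface, if the arm or the gripper's body presses on something with over 40 N, if the wrist force passes 120 N, or if a joint passes its speed limit or range.

ROBOT

A 7-joint arm with a two-finger parallel gripper is mounted at the origin on the work surface. World frame = base frame: x ahead of the robot, y to its left, z up, the work surface at z = 0. Lengths are in mm, angles in rad, forces in N, time in s.
With the tool pointing down it reaches from about 375 to 925 mm from the base axis. Payload 3.1 kg.
Tool frame: the origin (TCP) lies on the centre line of the jaws, within the pads' length; the fingertips stand 17 mm ahead of it and the grasp point (between the pads) lies 2 mm behind it; z points along the fingers, y is the line along which they close (so a half turn about z gives the same grasp; the last joint's range is limited). The gripper opens to 85 mm and grips with 20 to 120 N. Pads are 22 mm wide; open, the fingers measure 114 mm over their backs; the gripper's body (76 mm by 85 mm) begins 54 mm behind the grasp point. The pads swing forward as they close: fully open they stand 13 mm farther back than shut.
Start: joints at [1.204, 0.383, 0.044, 1.598, -0.018, 1.161, -0.05], TCP at [172.643, -626.656, 248.269] pointing down, gripper open.
Joint ranges: [-2.61, 2.61], [-0.41, 2.15], [-1.48, 1.57], [0, 2.5], [-1.57, 4.71], [0.05, 1.97], [-2.85, 2.85]. Speed limits (rad/s): [2.79, 2.79, 3.14, 3.14, 3.14, 3.14, 3.14].

INTERFACE

Orientations are given as a rotation vector (axis times angle).
In Python, from bench import robot, cams gives the robot as it stands. The module is installed in compiled form; this text tells all that it offers.
- The arm moves only by the tool drive_tool, never from a script. Its argument "steps" is text: rows parted by semicolons, each of 4 numbers parted by spaces: the shift along the tool's x, y, z each as a share of 800 mm, from -1 to 1, then the turn about the tool's z as a share of 30 degrees, from -1 to 1. A call has exactly 5 rows; each row is the pose to reach, as a shift and turn from the pose commanded when the call began, along the tool's axes at that moment; what a row does not reach only later rows make up. A row lasts 1/12 s, in which the tool goes at most 41.7 mm and 7.16 degrees, less where a joint would pass 70% of its speed; a pose out of reach is approached as far as the arm can. A call with a number of a shift or a turn outside -1 to 1 is refused whole. A call with a gripper value outside its range is refused whole. "gripper" is the opening, from 0 (shut) to 1 (fully open), set as the call begins (left out, the last holds). The fingers move at their own pace and stop on an object; "force" is the grip in N (left out, the last holds). Time passes only in rows, so rows that repeat a pose let the fingers close, or fill a call up. It gives the time, the measured TCP pose, the force, the opening and the grip force at its end, in the units of the state.
- robot.read_state(): the state, without advancing time (a new reading comes with each control period).
- cams.read_camera(name): name is "scene" or "top"; returns the picture (420x560x3 uint8, blue, green, red); there is no depth.
- cams.get_calibration(name): a dict with "vfov" (degrees; the focal length in pixels is half the picture's height over the tangent of half this angle, whatever the lens; pixels are square), "cx", "cy" (the principal point, pixels), "k1" (the pictures are not rectified: a ray, as slopes to the right and down, at radius r is drawn at 1 + k1 r^2 times it, then the intrinsics apply), "extrinsics" (4x4, takes a point from world to camera coordinates). Camera axes: x right, y up, looking along -z (the intrinsics and any distortion apply to the point x, -y, -z); pixel columns grow to the right and rows downward; lengths in mm; the calibration is good to about 2 mm. A picture is of the moment at which its call begins. get_calibration takes no time and is no camera call.
- robot.hand_in(): hands the job in; it is judged then, once.
The state is a dict: "clock": time; "joints": joint angles; "dq": joint speeds; "joint_efforts": joint torques, N m; "ee_pos": TCP position; "tool_rot": TCP orientation; "force": force on the tool from outside, world axes, zero at the start; "moment": the same for the moment, N m; "gripper_width": opening from 0.0 (shut) to 1.0 (fully open); "finger_force": force on a finger pad.
Only numpy, scipy, OpenCV 4.12 (cv2) and the standard library are available. Lean on these libraries where they do the work, as an engineer would, in place of code of your own. Each camera call takes 0.05 s, during which the arm holds its last target. There are 200 camera calls.

## Working session

There is one attempt and no reset: what is moved stays moved. The work goes in short steps, Python scripts to look and compute and a tool call to move; the robot and the scene stay as the last step left them, time stands still between calls to the robot, and variables do not carry over. Pictures are saved under pics/ and viewed, at most 10 in all, crops included, and the job is handed in when it is done.

Besides the shell and the picture viewer there is one more tool, called after "Request:" as name(argument=value, ...) on one line, values as JSON. drive_tool: Moves the arm, as the interface text tells. Shift numbers are shares of 800 mm and turn numbers shares of 30 degrees, none past 1 either way. Its arguments: {"type":"object","properties":{"steps":{"type":"string"},"gripper":{"type":"number"},"force":{"type":"number"}},"required":["steps"]}

```bash
mkdir -p pics; ls; python3 - <<'E'
from bench import robot,cams
import cv2,numpy as np
for n in("scene","top"):
    im=cams.read_camera(n); cv2.imwrite(f"pics/{n}0.png",im)
    c=cams.get_calibration(n); print(n,{k:(np.round(v,4).tolist() if k=="extrinsics" else v) for k,v in c.items()})
print(robot.read_state())
E
```

```text
pics
scene {'vfov': 43.69577302867199, 'cx': 276.13110200615426, 'cy': 208.08948348010435, 'k1': -0.12129342631784287, 'extrinsics': [[-0.8851, 0.4652, -0.0141, 480.6315], [-0.3223, -0.5908, 0.7396, 117.0464], [0.3357, 0.6592, 0.6729, -1623.1766], [0.0, 0.0, 0.0, 1.0]]}
top {'vfov': 53.65319490582964, 'cx': 277.7272415238075, 'cy': 209.54155467769954, 'k1': -0.017480635531645833, 'extrinsics': [[0.0141, -0.9999, 0.0075, -38.4255], [0.9901, 0.015, 0.1398, -507.4389], [-0.1399, 0.0055, 0.9901, -1404.0047], [0.0, 0.0, 0.0, 1.0]]}
{'clock': 0.1, 'joints': array([ 1.20423177,  0.38373704,  0.04383519,  1.5994202 , -0.01792325,
        1.16120984, -0.04995737]), 'dq': array([ 0.00099015,  0.00014698,  0.00069283, -0.00231945,  0.00046558,
       -0.00061346,  0.00111619]), 'joint_efforts': array([ 2.87443618e-03, -4.34725356e+01,  1.02955487e+00, -2.50455576e+01,
        1.09433098e-02,  5.46140145e-03,  1.05995063e-06]), 'ee_pos': array([ 172.3923487 , -625.87450714,  247.02166374]), 'tool_rot': array([-3.11094220e+00, -4.20613277e-01,  6.59622751e-04]), 'force': array([ 0.20610921, -0.79426261, -0.78966579]), 'moment': array([ 0.01599103, -0.00846091, -0.04787112]), 'finger_force': 0.0, 'gripper_width': 0.9993910138471516}
```

View pics/scene0.png

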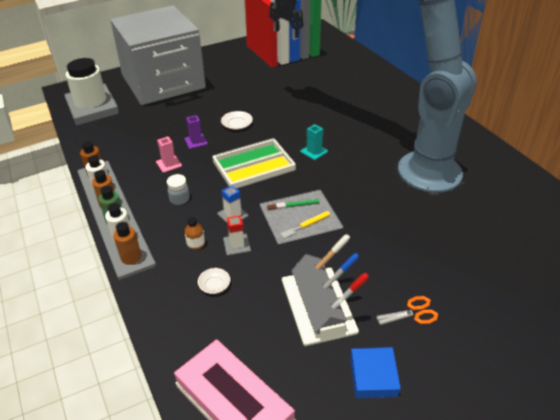

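View pics/top0.png

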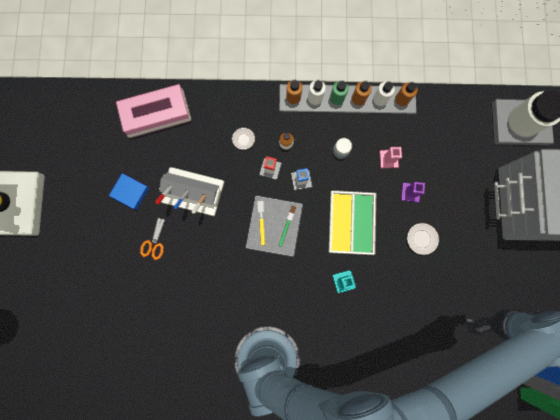

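The scene view shows the rack at about (320,300), the red and blue holders at (235,235) and (232,203), the mat at (300,215) and the tray at (253,163). The top view shows red at (270,167), blue at (302,179), the tray at (353,223) and the mat at (275,226).

Decoys: pink (168,153), purple (195,130) and turquoise (315,140) in the scene view. The true red and blue bands are the ones at (235,225) and (231,193). I'll measure now and make one crop to confirm.

```bash
cat > h.py <<'E'
import numpy as np,cv2
from bench import robot,cams
from scipy.optimize import least_squares
C={n:cams.get_calibration(n) for n in("scene","top")}
def proj(n,P):
    c=C[n];f=210/np.tan(np.radians(c["vfov"]/2));E=np.array(c["extrinsics"])
    q=E[:3,:3]@np.array(P,float)+E[:3,3];s=np.array([q[0],-q[1]])/-q[2]
    s=s*(1+c["k1"]*(s@s));return f*s+[c["cx"],c["cy"]]
def ray(n,uv):
    c=C[n];f=210/np.tan(np.radians(c["vfov"]/2));E=np.array(c["extrinsics"])
    d=(np.array(uv,float)-[c["cx"],c["cy"]])/f;s=d.copy()
    for _ in range(20): s=d/(1+c["k1"]*(s@s))
    R=E[:3,:3];return -R.T@E[:3,3],R.T@np.array([s[0],-s[1],-1])
def onz(n,uv,z):
    o,d=ray(n,uv);return o+d*(z-o[2])/d[2]
def tri(us,ut):
    (a,d),(b,e)=ray("scene",us),ray("top",ut)
    t=np.linalg.lstsq(np.c_[d,-e],b-a,rcond=None)[0]
    p,q=a+t[0]*d,b+t[1]*e;return (p+q)/2,np.linalg.norm(p-q)
HUE={"red":((0,6),(174,180)),"blue":((105,125),),"yellow":((22,34),),"green":((50,85),)}
def blobs(im,col,smin=120,vmin=60,amin=12):
    h=cv2.cvtColor(im,cv2.COLOR_BGR2HSV);m=np.zeros(im.shape[:2],np.uint8)
    for lo,hi in HUE[col]: m|=cv2.inRange(h,(lo,smin,vmin),(hi,255,255))
    k,l,st,ce=cv2.connectedComponentsWithStats(m,connectivity=8);out=[]
    for i in range(1,k):
        if st[i,4]>=amin:
            ys,xs=np.nonzero(l==i);p=np.c_[xs,ys].astype(np.float32)
            out.append((ce[i],st[i,4],p,cv2.minAreaRect(p)))
    return out
def yaw():
    from scipy.spatial.transform import Rotation as R
    x=R.from_rotvec(robot.read_state()["tool_rot"]).as_matrix()[:,0];return np.degrees(np.arctan2(x[1],x[0]))
def go(P,psi):
    """shift shares and turn share from here to P, yaw psi(deg) """
    s=robot.read_state();y=np.radians(yaw());d=np.array(P)-s["ee_pos"]
    x=np.array([np.cos(y),np.sin(y),0]);yy=np.array([np.sin(y),-np.cos(y),0])
    t=-(psi-yaw());print("shift shares",np.round([d@x/800,d@yy/800,-d[2]/800],4),"turn",round(t/30,3),"mm",np.round(d,1))
E
python3 - <<'E'
from h import *
for n in("scene","top"):
    im=cv2.imread(f"pics/{n}0.png")
    for c in HUE:
        for b in blobs(im,c):
            if 120<b[0][0]<460 and b[0][1]<400: print(n,c,np.round(b[0],1),b[1],[np.round(v,1) for v in b[3]])
a=cv2.imread("pics/scene0.png")[170:350,180:400];b=cv2.imread("pics/top0.png")[150:260,140:380]
a=cv2.resize(a,None,fx=2,fy=2,interpolation=2);b=cv2.resize(b,(800,366),interpolation=2)
b=b[:,:];cv2.imwrite("pics/crop.png",np.vstack([np.pad(cv2.resize(a,None,fx=.63,fy=.63),((0,0),(0,800-277),(0,0)))if 0 else cv2.resize(b,(640,293)),np.pad(cv2.resize(a,(366,300)),((0,0),(0,274),(0,0)))]))
E
```

```text
scene red [260.9  30.8] 1676 [array([260.7,  33.4]), array([68.6, 30.7]), np.float64(86.4)]
scene red [234.7 224.4] 191 [array([234.6, 223.5]), array([15.8, 15.7]), np.float64(81.9)]
scene red [358.9 281.5] 187 [array([359. , 281.5]), array([ 7.8, 23.3]), np.float64(45.0)]
scene blue [297.7   4.9] 58 [array([297.5,   5. ]), array([10.,  5.]), np.float64(90.0)]
scene blue [394.3  33.7] 4323 [array([392.,  41.]), array([82., 74.]), np.float64(90.0)]
scene blue [294.3  46.7] 276 [array([295. ,  42.5]), array([37., 10.]), np.float64(90.0)]
scene blue [230.3 194.1] 176 [array([230.4, 193. ]), array([15.2, 18.1]), np.float64(66.8)]
scene blue [349.4 261.6] 167 [array([349.8, 261.3]), array([ 7.1, 21.9]), np.float64(45.0)]
scene blue [374.6 372.2] 2304 [array([375., 372.]), array([51.6, 47.8]), np.float64(85.2)]
scene yellow [257.2 168.3] 616 [array([257.6, 168.2]), array([10.3, 61.9]), np.float64(73.3)]
scene yellow [314.7 219.1] 169 [array([314.8, 219.2]), array([ 5.7, 30.9]), np.float64(65.2)]
scene green [314.7  27.7] 573 [array([315.,  28.]), array([56., 10.]), np.float64(90.0)]
scene 
[... 368 characters left out ...]
2.2 174.1] 68 [array([302.4, 174.1]), array([12. , 10.4]), np.float64(82.9)]
top blue [128.5 191.3] 883 [array([128.5, 191.2]), array([32.4, 27.7]), np.float64(29.1)]
top blue [177.3 203.9] 35 [array([177.8, 203.7]), array([ 3.8, 11.4]), np.float64(36.9)]
top yellow [341.3 222.2] 1021 [array([341.4, 222. ]), array([18.2, 56.3]), np.float64(1.5)]
top yellow [261.8 231.9] 106 [array([262., 232.]), array([26.,  4.]), np.float64(90.0)]
top green [336.1  99.6] 29 [array([336.2,  99.7]), array([6. , 9.1]), np.float64(74.1)]
top green [363.  223.1] 879 [array([363. , 223.5]), array([55., 16.]), np.float64(90.0)]
top green [284.1 232.8] 61 [array([284., 233.]), array([ 2.4, 26. ]), np.float64(20.0)]
```

View pics/crop.png

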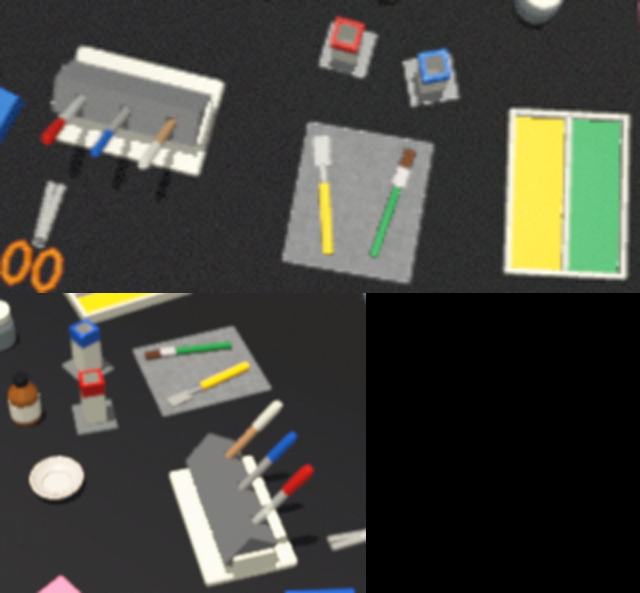

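The crop confirms it. The red-bulbed dropper is at top (159,199), the blue rod in the middle at (177,204), and the white probe to the right. The red and blue holders sit beside the mat, and the pink, purple and turquoise ones are elsewhere.

```bash
python3 - <<'E'
from h import *
I={n:cv2.imread(f"pics/{n}0.png") for n in("scene","top")}
def pick(n,c,uv): return min(blobs(I[n],c),key=lambda b:np.hypot(*(b[0]-uv)))
def ends(b):
    p=b[2];m=p.mean(0);u=np.linalg.svd(p-m,full_matrices=0)[2][0]
    if u[1]<0:u=-u
    t=(p-m)@u;return m+u*t.min(),m+u*t.max()
for c,s,t in(("red",(359,281),(159,199)),("blue",(349,261),(177,204))):
    a,b=pick("scene",c,s),pick("top",c,t);P,e=tri(a[0],b[0]);print(c,"grip",P.round(1),round(e,1))
    es,et=ends(a),ends(b)   # scene: top end is upper row ; top view: top end is lower row
    T,e1=tri(es[0],et[1]);B,e2=tri(es[1],et[0]);d=T-B
    print("  top",T.round(1),"low",B.round(1),round(e1,1),round(e2,1),"len",np.linalg.norm(d).round(1),"lean",np.degrees(np.arctan2(np.hypot(d[0],d[1]),d[2])).round(1),"az",np.degrees(np.arctan2(d[1],d[0])).round(1))
for c,s,t in(("red",(234.7,224),(270,162)),("blue",(230,194),(302,174))):
    a,b=pick("scene",c,s),pick("top",c,t);P,e=tri(a[0],b[0])
    print(c,"holder tri",P.round(1),round(e,1),"top onz88",onz("top",b[0],88).round(1),"rect onz90",onz("top",b[3][0],90).round(1),"scene z80",onz("scene",a[0],80).round(1))
    p=cv2.boxPoints(b[3]);q=np.array([onz("top",v,90) for v in p]);print("  sides",np.linalg.norm(np.diff(q,axis=0),axis=1).round(1))
for c,s,t,z in(("yellow",(314,219),(262,232),12),("green",(302,202),(284,233),12),("yellow",(257,168),(341,222),5),("green",(248,156),(363,223),5)):
    a,b=pick("scene",c,s),pick("top",c,t)
    for n,B in(("scene",a),("top",b)):
        q=np.array([onz(n,v,z)[:2] for v in B[2]]);m=q.mean(0);u=np.linalg.svd(q-m,full_matrices=0)[2][0];u*=np.sign(u[0])
        w=(q-m)@u;v=(q-m)@[-u[1],u[0]];mid=m+u*(w.max()+w.min())/2
        print(c,n,"mean",m.round(1),"mid",mid.round(1),"az",np.degrees(np.arctan2(u[1],u[0])).round(1),"L",np.ptp(w).round(1),"W",np.ptp(v).round(1))
# rack base & foot plates via white/grey: rack base outline
for n in("top",):
    h=cv2.cvtColor(I[n],cv2.COLOR_BGR2HSV);m=cv2.inRange(h,(0,0,60),(180,60,255))
    k,l,st,ce=cv2.connectedComponentsWithStats(m)
    for i in range(1,k):
        if st[i,4]>150 and 140<ce[i][0]<400 and 130<ce[i][1]<270:
            ys,xs=np.nonzero(l==i);r=cv2.minAreaRect(np.c_[xs,ys].astype(np.float32))
            q=[onz(n,v,6)[:2].round(0).tolist() for v in cv2.boxPoints(r)];print(n,ce[i].round(),st[i,4],r[2],q)
E
```

```text
red grip [523.  352.6 137.2] 2.8
  top [505.7 355.4 157.6] low [541.6 349.1 116.9] 2.6 0.1 len 54.6 lean 41.8 az 169.9
blue grip [508.3 293.3 135.5] 2.7
  top [491.2 296.8 156.8] low [526.3 288.8 116. ] 2.8 2.4 len 54.4 lean 41.4 az 167.1
red holder tri [663.6  -1.3  73.5] 3.0 top onz88 [661.2  -2.3  88. ] rect onz90 [660.5  -2.2  90. ] scene z80 [664.9   6.1  80. ]
  sides [43.  37.1 43. ]
blue holder tri [ 625.2 -112.4   76.3] 0.6 top onz88 [ 622.7 -111.8   88. ] rect onz90 [ 622.3 -112.3   90. ] scene z80 [ 626.5 -108.1   80. ]
  sides [35.4 41.5 35.2]
yellow scene mean [436.1  27. ] mid [435.6  26.9] az 5.7 L 95.7 W 21.4
yellow top mean [431.5  23.4] mid [431.4  23.3] az 4.3 L 91.7 W 13.9
green scene mean [432.1 -49.6] mid [431.6 -49.4] az -18.7 L 90.9 W 14.0
green top mean [429.5 -54.5] mid [429.  -54.3] az -19.0 L 91.1 W 8.4
yellow scene mean [ 470.9 -263.1] mid [ 469.2 -263.1] az -2.1 L 196.4 W 49.9
yellow top mean [ 470.8 -256.5] mid [ 472.1 -256.5] az -2.1 L 201.3 W 64.1
green scene mean [ 468.9 -336.4] mid [ 466.8 -336.3] az -2.2 L 190.8 W 42.9
green top mean [ 468.9 -333.1
[... 153 characters left out ...]
45.0 [[738.0, -212.0], [795.0, -267.0], [749.0, -312.0], [692.0, -257.0]]
top [270. 170.] 251 15.255120277404785 [[636.0, 42.0], [704.0, 25.0], [686.0, -45.0], [618.0, -28.0]]
top [191. 190.] 2229 14.931416511535645 [[530.0, 410.0], [673.0, 380.0], [617.0, 158.0], [475.0, 191.0]]
top [300. 182.] 255 79.69515228271484 [[650.0, -72.0], [664.0, -142.0], [595.0, -155.0], [581.0, -85.0]]
top [354. 222.] 896 1.7357046604156494 [[359.0, -208.0], [587.0, -215.0], [585.0, -387.0], [356.0, -375.0]]
top [274. 225.] 2501 10.007980346679688 [[373.0, 84.0], [567.0, 55.0], [538.0, -123.0], [345.0, -91.0]]
top [158. 229.] 199 19.98310661315918 [[394.0, 420.0], [483.0, 393.0], [473.0, 364.0], [385.0, 392.0]]
```

Request:
drive_tool(steps="0.033 -0.037 0 0; 0.066 -0.074 0 0; 0.099 -0.111 0 0; 0.132 -0.148 0 0; 0.165 -0.185 0 0", gripper=0.5, force=40)

```text
clock: 0.52
ee_pos: [260.8, -446.8, 247.6]
tool_rot: [-3.112, -0.42, 0.001]
force: [0.5, 0.2, 0.2]
gripper_width: 0.5
finger_force: 0.0
```

Request:
drive_tool(steps="0.033 -0.037 0 0; 0.066 -0.074 0 0; 0.099 -0.111 0 0; 0.132 -0.148 0 0; 0.165 -0.185 0 0")

```text
clock: 0.93
ee_pos: [348.6, -269.1, 248.0]
tool_rot: [-3.113, -0.421, 0.001]
force: [0.3, 0.8, -0.2]
gripper_width: 0.499
finger_force: 0.0
```

Request:
drive_tool(steps="0.033 -0.037 0 0.2; 0.066 -0.074 0 0.4; 0.099 -0.111 0.02 0.6; 0.132 -0.148 0.05 0.8; 0.165 -0.185 0.08 1")

```text
clock: 1.35
ee_pos: [424.9, -117.7, 201.2]
tool_rot: [3.119, -0.37, 0.003]
force: [0.7, -0.7, -0.8]
gripper_width: 0.499
finger_force: 0.0
```

```bash
python3 - <<'E'
from h import *
go([448,-60,23],-19);print(yaw(),robot.read_state()["clock"],robot.read_state()["joints"].round(2))
E
```

```text
shift shares [ 0.0112 -0.0769  0.2227] turn 0.182 mm [  23.1   57.7 -178.2]
-13.528342831691305 1.35 [ 0.61  0.06 -0.44  2.11  0.03  0.98 -1.66]
```

Request:
drive_tool(steps="0.004 -0.025 0.03 0.05; 0.007 -0.05 0.07 0.1; 0.01 -0.06 0.11 0.13; 0.01 -0.06 0.14 0.13; 0.01 -0.06 0.14 0.13")

```text
clock: 1.77
ee_pos: [438.1, -73.0, 84.5]
tool_rot: [-3.106, 0.466, 0.018]
force: [-0.7, -0.3, -0.1]
gripper_width: 0.501
finger_force: 0.0
```

```bash
python3 - <<'E'
from h import *
go([448,-60,23],-19);print(yaw())
cv2.imwrite("pics/t1.png",cv2.resize(cams.read_camera("scene")[120:330,160:440],None,fx=2.5,fy=2.5))
E
```

```text
shift shares [ 0.007  -0.0192  0.0769] turn 0.065 mm [  9.9  13.  -61.5]
-17.060209929515658
```

View pics/t1.png

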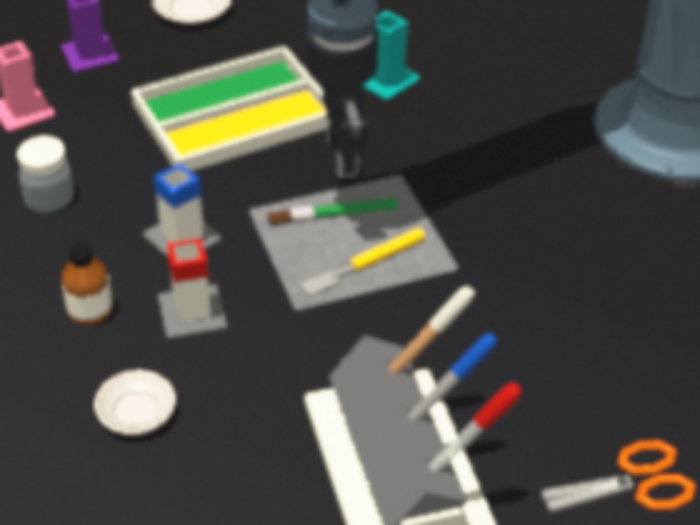

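The view shows the gripper at crop (348,170), above and just short of the green handle at (355,207). That agrees with the numbers, so I'll descend and grip.

Request:
drive_tool(steps="0.007 -0.019 0.02 0.065; 0.007 -0.019 0.045 0.065; 0.007 -0.019 0.065 0.065; 0.007 -0.019 0.076 0.065; 0.007 -0.019 0.076 0.065")

```text
clock: 2.23
ee_pos: [452.2, -62.6, 28.2]
tool_rot: [3.097, -0.524, -0.002]
force: [-0.2, -0.3, -0.4]
gripper_width: 0.5
finger_force: 0.0
```

Request:
drive_tool(steps="0 0 0 0;0 0 0 0;0 0 0 0;0 0 0 0;0 0 0 0", gripper=0)

```text
clock: 2.65
ee_pos: [454.1, -62.3, 29.9]
tool_rot: [3.097, -0.523, 0.004]
force: [-1.2, -1.2, 7.6]
gripper_width: 0.117
finger_force: 39.4
```

```bash
python3 - <<'E'
from h import *
s=robot.read_state();print(s["ee_pos"],s["gripper_width"],s["finger_force"],yaw());go([470,-334,100],-2)
E
```

```text
[454.10613092 -62.301341    29.90405729] 0.11684696177639059 39.37818467617035 -19.166711204700277
shift shares [ 0.1303  0.3143 -0.0876] turn -0.572 mm [  15.9 -271.7   70.1]
```

Request:
drive_tool(steps="0 0 0 0;0 0 0 0;0 0 0.003 0;0 0 0.006 0;0 0 0.006 0", gripper=0.35)

```text
clock: 3.07
ee_pos: [452.0, -61.8, 22.9]
tool_rot: [3.098, -0.522, -0.002]
force: [-0.6, -0.5, 0.5]
gripper_width: 0.353
finger_force: 0.0
```

Request:
drive_tool(steps="0 0 0 0;0 0 0 0;0 0 0 0;0 0 0 0;0 0 0 0")

```text
clock: 3.48
ee_pos: [452.8, -61.8, 23.6]
tool_rot: [3.098, -0.523, -0.0]
force: [0.3, -0.0, 0.9]
gripper_width: 0.35
finger_force: 0.0
```

Request:
drive_tool(steps="0 0 0 0;0 0 0 0;0 0 0 0;0 0 0 0;0 0 0 0", gripper=0)

```text
clock: 3.9
ee_pos: [453.0, -61.8, 23.8]
tool_rot: [3.098, -0.522, 0.001]
force: [-0.8, 1.0, 1.7]
gripper_width: 0.126
finger_force: 40.6
```

Request:
drive_tool(steps="0 0 -0.015 0;0 0 -0.03 0;0 0 -0.05 0;0 0 -0.08 0;0 0 -0.08 0")

```text
clock: 4.32
ee_pos: [455.9, -62.0, 91.7]
tool_rot: [3.097, -0.523, 0.012]
force: [0.8, -0.0, 0.6]
gripper_width: 0.126
finger_force: 40.4
```

```bash
python3 - <<'E'
from h import *
cv2.imwrite("pics/t2.png",cv2.resize(cams.read_camera("scene")[120:330,160:440],None,fx=2.5,fy=2.5))
go([470,-334,100],-2)
E
```

```text
shift shares [ 0.1293  0.3149 -0.0122] turn -0.572 mm [  15.  -271.9    9.8]
```

View pics/t2.png

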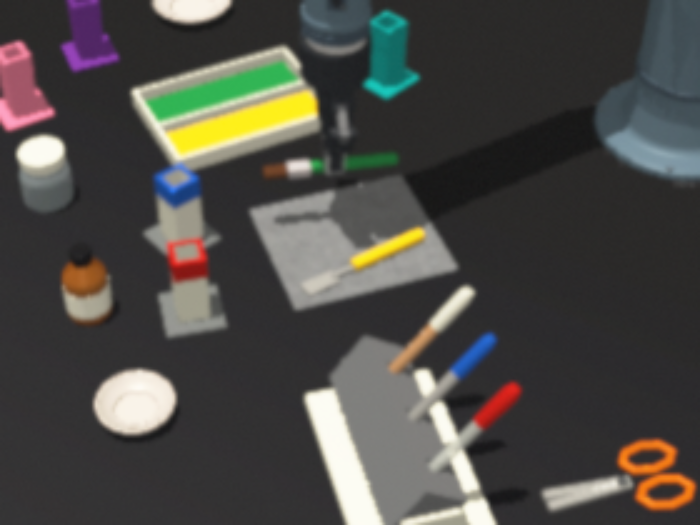

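The brush is held level at crop (330,165). Carrying it to the green bay.

Request:
drive_tool(steps="0.02 0.047 0 -0.11;0.04 0.094 0 -0.22;0.06 0.141 0 -0.33;0.08 0.188 0 -0.45;0.1 0.235 0 -0.57")

```text
clock: 4.78
ee_pos: [465.5, -267.1, 86.9]
tool_rot: [-3.141, 0.051, 0.003]
force: [1.3, 0.4, -0.3]
gripper_width: 0.123
finger_force: 40.4
```

Request:
drive_tool(steps="0.01 0.03 0 0;0.013 0.06 0 0;0.013 0.083 0 0;0.013 0.083 0.02 0;0.013 0.083 0.04 0")

```text
clock: 5.2
ee_pos: [474.2, -335.3, 55.4]
tool_rot: [3.139, -0.063, 0.001]
force: [0.3, 0.6, -1.2]
gripper_width: 0.128
finger_force: 40.4
```

```bash
python3 - <<'E'
from h import *
go([475,-334,25.5],-2)
E
```

```text
shift shares [ 0.0009 -0.0017  0.0374] turn -0.01 mm [  0.8   1.3 -29.9]
```

Request:
drive_tool(steps="0 0 0.012 0;0 0 0.024 0;0 0 0.033 0;0 0 0.035 0;0 0 0.035 0")

```text
clock: 5.62
ee_pos: [474.4, -331.7, 27.0]
tool_rot: [-3.141, 0.055, 0.002]
force: [0.1, 0.3, -0.2]
gripper_width: 0.123
finger_force: 40.4
```

Request:
drive_tool(steps="0 0 0 0;0 0 0 0;0 0 0 0;0 0 0 0;0 0 0 0")

```text
clock: 6.03
ee_pos: [474.9, -332.7, 28.2]
tool_rot: [3.14, -0.056, 0.001]
force: [0.1, -0.6, -0.8]
gripper_width: 0.127
finger_force: 40.4
```

Request:
drive_tool(steps="0 0 0.002 0;0 0 0.003 0;0 0 0.003 0;0 0 0.003 0;0 0 0.003 0")

```text
clock: 6.45
ee_pos: [474.6, -332.4, 25.2]
tool_rot: [3.141, -0.056, -0.0]
force: [-0.3, -0.3, -0.3]
gripper_width: 0.123
finger_force: 40.4
```

Request:
drive_tool(steps="0 0 0 0;0 0 0 0;0 0 0 0;0 0 0 0;0 0 -0.02 0", gripper=0.32)

```text
clock: 6.87
ee_pos: [472.2, -331.0, 38.6]
tool_rot: [-3.138, 0.056, 0.009]
force: [-0.4, 0.5, -1.4]
gripper_width: 0.32
finger_force: 0.0
```

Request:
drive_tool(steps="0 0 -0.03 0;0 0 -0.07 0;0 0 -0.1 0;0 -0.04 -0.12 0;0 -0.09 -0.12 0")

```text
clock: 7.28
ee_pos: [479.9, -266.0, 142.1]
tool_rot: [3.134, -0.07, 0.014]
force: [1.1, 0.7, 0.5]
gripper_width: 0.319
finger_force: 0.0
```

Request:
drive_tool(steps="-0.004 -0.05 0 -0.05;-0.008 -0.1 0 -0.1;-0.01 -0.15 0 -0.15;-0.01 -0.2 0 -0.2;-0.01 -0.25 0 -0.2", gripper=0.45)

```text
clock: 7.7
ee_pos: [476.0, -58.6, 137.5]
tool_rot: [3.139, 0.109, 0.001]
force: [0.1, -0.5, 0.2]
gripper_width: 0.45
finger_force: 0.0
```

```bash
python3 - <<'E'
from h import *
cv2.imwrite("pics/t3.png",cv2.resize(cams.read_camera("scene")[120:330,160:440],None,fx=2.5,fy=2.5))
im=cams.read_camera("top")
for b in blobs(im,"green")+blobs(im,"yellow"):
    if 230<b[0][0]<380: print(b[0],b[1],b[3])
go([458,26.5,23.5],4.5)
E
```

```text
[337.47916667  98.85416667] 48 ((337.1470642089844, 99.0882339477539), (10.954989433288574, 8.568753242492676), 12.52880859375)
[362.84093872 225.48239896] 767 ((363.1287841796875, 223.02328491210938), (16.76628303527832, 54.5181770324707), 2.12109637260437)
[341.34995112 222.21994135] 1023 ((341.3941345214844, 222.02352905273438), (18.151611328125, 56.32260513305664), 1.5074357986450195)
[261.88990826 232.08256881] 109 ((262.0, 232.0), (26.0, 4.0), 90.0)
shift shares [-0.0153 -0.0991  0.143 ] turn 0.007 mm [ -18.7   78.  -114.4]
```

View pics/t3.png

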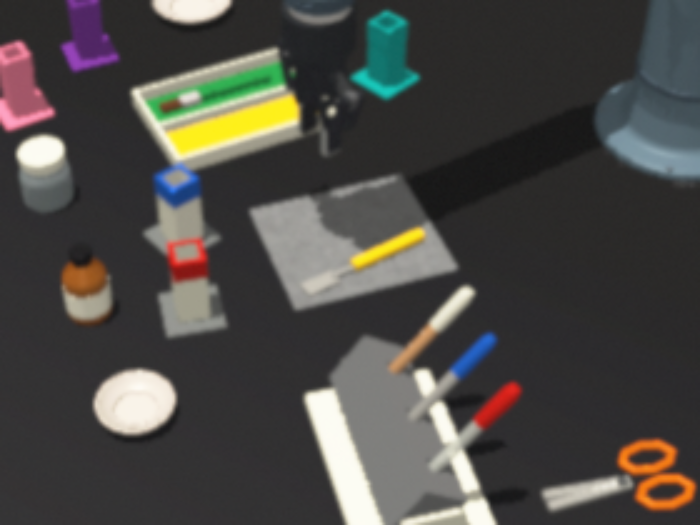

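The brush lies flat in the green bay at crop (215,90). Next, the lifter at crop (390,248).

Request:
drive_tool(steps="-0.007 -0.04 0.02 0;-0.015 -0.075 0.05 0;-0.015 -0.097 0.08 0;-0.015 -0.097 0.1 0;-0.015 -0.097 0.1 0")

```text
clock: 8.22
ee_pos: [455.9, 17.3, 54.4]
tool_rot: [-3.139, -0.114, 0.011]
force: [-0.4, -0.2, 0.1]
gripper_width: 0.449
finger_force: 0.0
```

```bash
python3 - <<'E'
from h import *
go([458,26,23.5],4.5)
E
```

```text
shift shares [ 0.0035 -0.0107  0.0386] turn -0.012 mm [  2.1   8.7 -30.9]
```

Request:
drive_tool(steps="0.003 -0.009 0.01 0;0.003 -0.009 0.025 0;0.003 -0.009 0.037 0;0.003 -0.009 0.037 0;0.003 -0.009 0.037 0")

```text
clock: 8.63
ee_pos: [460.5, 22.6, 27.2]
tool_rot: [3.139, 0.106, -0.003]
force: [0.4, -0.4, 0.0]
gripper_width: 0.45
finger_force: 0.0
```

Request:
drive_tool(steps="0 0 0 0;0 0 0 0;0 0 0 0;0 0 0 0;0 0 0 0")

```text
clock: 9.05
ee_pos: [461.3, 23.5, 27.9]
tool_rot: [3.139, 0.108, 0.001]
force: [-0.3, 0.5, -0.6]
gripper_width: 0.451
finger_force: 0.0
```

Request:
drive_tool(steps="-0.002 -0.002 0.004 0;-0.003 -0.003 0.006 0;-0.003 -0.003 0.006 0;-0.003 -0.003 0.006 0;-0.003 -0.003 0.006 0")

```text
clock: 9.47
ee_pos: [458.3, 25.9, 22.7]
tool_rot: [3.139, 0.108, -0.001]
force: [-0.3, -0.6, 0.2]
gripper_width: 0.448
finger_force: 0.0
```

Request:
drive_tool(steps="0 0 0 0;0 0 0 0;0 0 0 0;0 0 0 0;0 0 0 0", gripper=0)

```text
clock: 9.88
ee_pos: [458.8, 25.9, 23.0]
tool_rot: [3.139, 0.108, 0.001]
force: [0.5, 0.5, 1.8]
gripper_width: 0.146
finger_force: 40.4
```

Request:
drive_tool(steps="0 0 -0.01 0;0 0 -0.03 0;0 0 -0.06 0;0 0 -0.085 0;0 0 -0.085 0")

```text
clock: 10.3
ee_pos: [461.5, 26.3, 94.6]
tool_rot: [3.139, 0.108, 0.011]
force: [1.3, 0.7, -0.3]
gripper_width: 0.15
finger_force: 40.1
```

```bash
python3 - <<'E'
from h import *
go([469,-258,91],-2)
E
```

```text
shift shares [-0.0151  0.3552  0.0045] turn 0.198 mm [   7.5 -284.3   -3.6]
```

Request:
drive_tool(steps="-0.003 0.05 0 0.05;-0.006 0.1 0 0.1;-0.009 0.15 0 0.15;-0.012 0.2 0 0.19;-0.015 0.25 0 0.19")

```text
clock: 10.72
ee_pos: [459.4, -176.2, 90.7]
tool_rot: [3.141, -0.049, -0.001]
force: [0.2, 0.7, -0.7]
gripper_width: 0.151
finger_force: 40.2
```

Request:
drive_tool(steps="0 0.04 0 0;0 0.08 0 0;0 0.105 0.01 0;0 0.105 0.03 0;0 0.105 0.04 0")

```text
clock: 11.13
ee_pos: [455.9, -260.4, 57.3]
tool_rot: [-3.141, 0.055, 0.004]
force: [-0.9, 0.8, -0.5]
gripper_width: 0.147
finger_force: 40.2
```

```bash
python3 - <<'E'
from h import *
go([469,-258,25],-2)
E
```

```text
shift shares [ 0.0162 -0.0036  0.0404] turn -0.001 mm [ 13.1   2.4 -32.3]
```

Request:
drive_tool(steps="0.008 -0.003 0.01 0;0.016 -0.003 0.02 0;0.016 -0.003 0.032 0;0.016 -0.003 0.038 0;0.016 -0.003 0.038 0")

```text
clock: 11.55
ee_pos: [469.9, -254.9, 27.1]
tool_rot: [-3.14, 0.045, 0.004]
force: [-0.9, -0.7, -0.5]
gripper_width: 0.148
finger_force: 40.1
```

Request:
drive_tool(steps="0 0 0 0;0 0 0 0;0 0 0 0;0 0 0 0;0 0 0 0")

```text
clock: 11.97
ee_pos: [470.7, -256.8, 28.9]
tool_rot: [3.14, -0.048, 0.001]
force: [-0.1, -0.2, -0.9]
gripper_width: 0.154
finger_force: 40.1
```

Request:
drive_tool(steps="0 0 0.003 0;0 0 0.005 0;0 0 0.005 0;0 0 0.005 0;0 0 0.005 0")

```text
clock: 12.38
ee_pos: [470.4, -256.4, 24.4]
tool_rot: [3.141, -0.048, -0.001]
force: [-0.2, -0.1, -0.3]
gripper_width: 0.141
finger_force: 40.1
```

Request:
drive_tool(steps="0 0 0 0;0 0 0 0;0 0 0 0;0 0 0 0;0 0 -0.02 0", gripper=0.32)

```text
clock: 12.8
ee_pos: [468.0, -255.3, 38.1]
tool_rot: [-3.139, 0.048, 0.009]
force: [-0.1, 0.2, 0.4]
gripper_width: 0.321
finger_force: 0.0
```

Request:
drive_tool(steps="0 0 -0.04 0;0 0 -0.09 0;0 -0.02 -0.13 0;0 -0.04 -0.17 0;0 -0.06 -0.21 0")

```text
clock: 13.22
ee_pos: [471.8, -208.0, 210.2]
tool_rot: [3.141, -0.049, 0.0]
force: [0.8, -0.1, 0.1]
gripper_width: 0.319
finger_force: 0.0
```

Request:
drive_tool(steps="0 -0.05 0 0;0 -0.1 0 0;0 -0.15 0 0;0 -0.2 0 0;0 -0.25 0 0", gripper=0.45)

```text
clock: 13.63
ee_pos: [477.8, -6.8, 208.8]
tool_rot: [3.14, -0.049, 0.001]
force: [0.7, -0.8, -0.6]
gripper_width: 0.447
finger_force: 0.0
```

Request:
drive_tool(steps="0 -0.05 0 0.08;0.01 -0.1 0 0.16;0.02 -0.15 0 0.24;0.03 -0.2 0 0.32;0.04 -0.25 0 0.4")

```text
clock: 14.05
ee_pos: [516.3, 192.0, 208.4]
tool_rot: [3.118, -0.38, 0.001]
force: [-0.2, -0.4, 0.1]
gripper_width: 0.449
finger_force: 0.0
```

```bash
python3 - <<'E'
from h import *
go([523,352,180],-14)
im=cams.read_camera("top");cv2.imwrite("pics/top4.png",im)
for c in("yellow","green"):
  for b in blobs(im,c):
    if 230<b[0][0]<380 and b[0][1]>150: print(b[0],b[1])
h=cv2.cvtColor(im,cv2.COLOR_BGR2HSV)
E
```

```text
shift shares [-0.0399 -0.1961  0.0355] turn 0.003 mm [  6.7 160.  -28.4]
[341.28633406 224.00650759] 922
[362.71761658 225.36528497] 772
```

Request:
drive_tool(steps="-0.01 -0.05 0 0;-0.02 -0.1 0 0;-0.03 -0.15 0 0;-0.04 -0.196 0 0;-0.04 -0.196 0.02 0")

```text
clock: 14.52
ee_pos: [520.3, 363.2, 196.7]
tool_rot: [-3.107, 0.356, -0.004]
force: [-0.7, 1.8, 0.7]
gripper_width: 0.449
finger_force: 0.0
```

Request:
drive_tool(steps="0 0 0 0;0 0 0 0;0 0 0 0;0 0 0 0;0 0 0 0")

```text
clock: 14.93
ee_pos: [523.5, 348.9, 193.0]
tool_rot: [3.118, -0.38, 0.002]
force: [0.4, 0.8, 0.6]
gripper_width: 0.45
finger_force: 0.0
```

```bash
python3 - <<'E'
from h import *
go([523,352,136],-14)
cv2.imwrite("pics/t5.png",cv2.resize(cams.read_camera("scene")[200:340,280:440],None,fx=4,fy=4))
E
```

```text
shift shares [-0.0016 -0.0036  0.0712] turn 0.003 mm [ -0.5   3.1 -57. ]
```

View pics/t5.png

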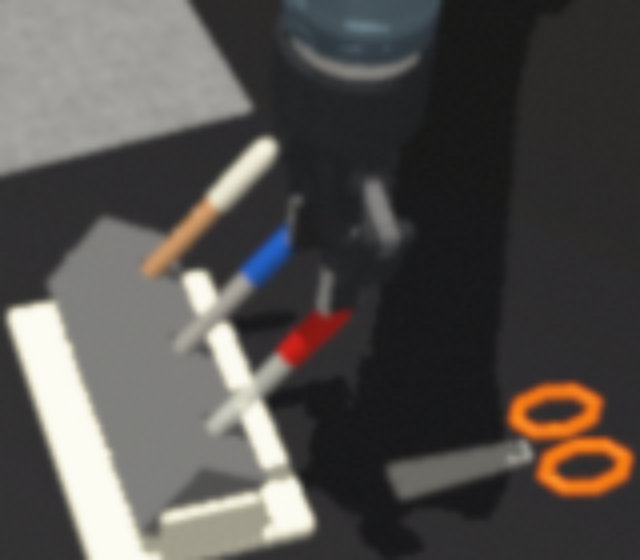

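The fingers straddle the red bulb at crop (320,320), clear of the blue rod. Descending.

Request:
drive_tool(steps="-0.001 -0.003 0.015 0;-0.001 -0.003 0.03 0;-0.001 -0.003 0.045 0;-0.001 -0.003 0.06 0;-0.001 -0.003 0.07 0")

```text
clock: 15.4
ee_pos: [521.0, 351.8, 133.3]
tool_rot: [3.116, -0.376, -0.005]
force: [-0.6, 0.2, 0.0]
gripper_width: 0.453
finger_force: 0.0
```

Request:
drive_tool(steps="0 0 0 0;0 0 0 0;0 0 0 0;0 0 0 0;0 0 0 0")

```text
clock: 15.82
ee_pos: [522.7, 353.3, 137.2]
tool_rot: [-3.118, 0.376, -0.002]
force: [0.0, 0.3, 0.1]
gripper_width: 0.449
finger_force: 0.0
```

Request:
drive_tool(steps="0 0 0 0;0 0 0 0;0 0 0 0;0 0 0 0;0 0 0 0", gripper=0)

```text
clock: 16.23
ee_pos: [522.3, 353.0, 136.7]
tool_rot: [-3.119, 0.376, -0.0]
force: [-1.0, -1.0, 2.5]
gripper_width: 0.177
finger_force: 39.0
```

Request:
drive_tool(steps="-0.006 0 -0.008 0;-0.016 0 -0.022 0;-0.028 0 -0.039 0;-0.04 0 -0.055 0;-0.05 0 -0.069 0")

```text
clock: 16.65
ee_pos: [481.6, 363.4, 193.1]
tool_rot: [-3.119, 0.374, 0.001]
force: [0.7, 0.1, -0.1]
gripper_width: 0.18
finger_force: 39.1
```

Request:
drive_tool(steps="-0.006 0 -0.008 0;-0.012 0 -0.03 0;-0.012 0 -0.06 0;-0.012 0 -0.07 0;-0.012 0 -0.07 0")

```text
clock: 17.07
ee_pos: [475.1, 366.2, 250.6]
tool_rot: [-3.116, 0.376, -0.007]
force: [-0.2, -0.1, 0.4]
gripper_width: 0.175
finger_force: 39.1
```

```bash
python3 - <<'E'
from h import *
s=cams.read_camera("scene");t=cams.read_camera("top");cv2.imwrite("pics/s6.png",s);cv2.imwrite("pics/tp6.png",t)
st=robot.read_state();print(st["ee_pos"],st["finger_force"],proj("scene",st["ee_pos"]))
u,v=proj("scene",st["ee_pos"]).astype(int)
cv2.imwrite("pics/t6.png",cv2.resize(s[v-50:v+130,u-110:u+90],None,fx=3,fy=3))
E
```

```text
[474.09538985 364.2773913  247.13296515] 39.05255458666943 [387.85577809 241.66682686]
```

View pics/t6.png

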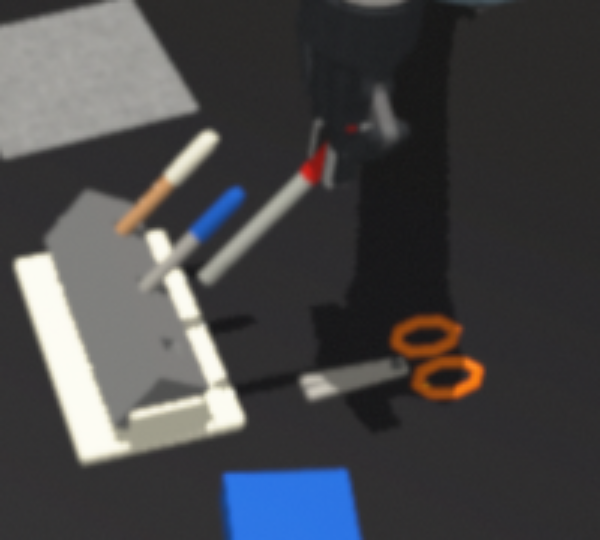

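The dropper is out with its foot at crop (205,280), and the probe and blue rod are undisturbed. Measuring the held lean next.

```bash
cat >> h.py <<'E'
def foot_in_plane(n,uv,T,az):
    o,d=ray(n,uv);nrm=np.array([-np.sin(np.radians(az)),np.cos(np.radians(az)),0])
    P=o+d*((np.array(T)-o)@nrm)/(d@nrm);v=P-T;hz=v@[np.cos(np.radians(az)),np.sin(np.radians(az)),0]
    return P.round(1),"r",np.linalg.norm(v).round(1),"lean",np.degrees(np.arctan2(hz,-v[2])).round(1)
E
python3 - <<'E'
from h import *
T=np.array([474,364.3,249.]);print(yaw())
print(foot_in_plane("scene",(346.1,284.5),T,-14))
F=T+[77,-19.2,-109.2];print(proj("scene",F),proj("top",F))
t=cv2.imread("pics/tp6.png");h=cv2.cvtColor(t,cv2.COLOR_BGR2HSV);print(h[175:215:3,150:190:3,2])
E
```

```text
-13.78055032721398
(array([552.4, 344.8, 136.1]), 'r', np.float64(138.8), 'lean', np.float64(35.6))
[346.85674048 283.2744567 ] [161.85173208 190.11734222]
[[ 43  45  48  50  62 122 124 124 127 156 213 243 248 249]
 [ 48  47  49  52 120 125 125 124 122 121 122 123 133 157]
 [ 43  42  46  54 131 131 129 130 127 121 120 123 122 123]
 [ 45  46  46  53 131 129 127 130 131 132 129 130 122 124]
 [ 53  46  46  85 145 130 101 102 132 130 130 133 132 130]
 [ 42  47  44 150 163 130 130 135 130 133 131 128 137 126]
 [ 46  45 138 146 149 155 138 132 128 132 133 138 148 122]
 [ 52 135 150  61 237 209 167 160 158 151 137 158  93 129]
 [113 153  71  97 246 246 246 246 240 202 176 130 157 153]
 [155  79  47  70 175 239 207 172 247 188 162 242 202 174]
 [ 87  66  44  46  45  46  45 108 174 170 226 249 176 232]
 [104 115 102  46  46  43  30  44 113  86  55 125 142 242]
 [123 110 123  53  50  50  27  48  45  50  49  46  30  49]
 [133 125 111  71  49  41  33  50  46  46  45  31  32  44]]
```

Request:
drive_tool(steps="0.02 0.03 0 0;0.045 0.072 0 0;0.07 0.112 0 0;0.095 0.152 0 0;0.12 0.19 0 0")

```text
clock: 17.58
ee_pos: [530.5, 191.3, 245.4]
tool_rot: [3.117, -0.377, -0.005]
force: [0.7, 0.4, -0.1]
gripper_width: 0.167
finger_force: 39.1
```

Request:
drive_tool(steps="0.025 0.04 0 0;0.05 0.08 0 0;0.075 0.12 0 0;0.1 0.16 0 0;0.12 0.19 0 0")

```text
clock: 18.0
ee_pos: [587.7, 18.6, 245.2]
tool_rot: [3.115, -0.383, -0.006]
force: [0.6, -0.7, -1.5]
gripper_width: 0.17
finger_force: 39.1
```

Request:
drive_tool(steps="0 0 0 0;0 0 0 0;0 0 0 0;0 0 0 0;0 0 0 0")

```text
clock: 18.42
ee_pos: [587.5, 26.1, 247.1]
tool_rot: [-3.119, 0.37, 0.002]
force: [-0.7, 0.5, -0.6]
gripper_width: 0.175
finger_force: 39.1
```

```bash
python3 - <<'E'
from h import *
go([589.4,16.4,215],-14)
s=cams.read_camera("scene");cv2.imwrite("pics/s7.png",s);t=cams.read_camera("top")
cv2.imwrite("pics/t7.png",np.hstack([cv2.resize(s[130:270,180:280],(400,560),interpolation=2),cv2.resize(t[130:270,220:320],(400,560),interpolation=2)]))
E
```

```text
shift shares [0.0051 0.0113 0.0402] turn 0.015 mm [  1.9  -9.7 -32.1]
```

View pics/t7.png

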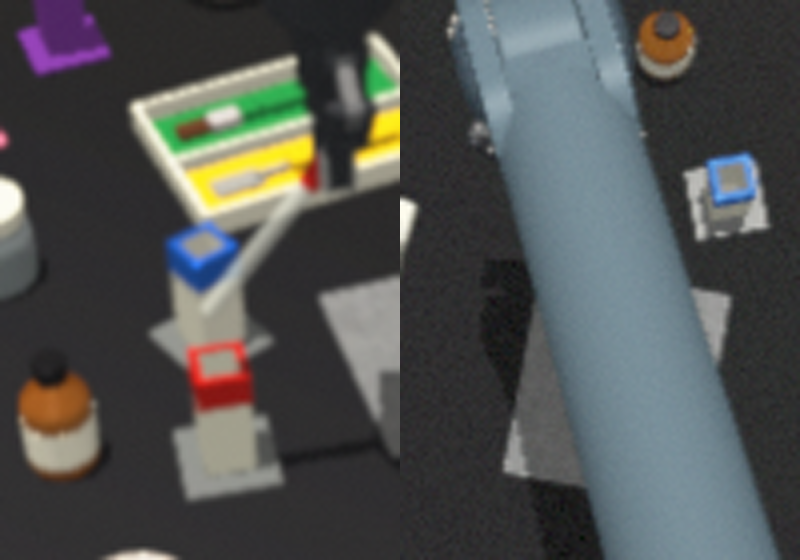

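The lifter and brush lie in their bays. The foot is at crop (207,305) and the red mouth at (221,362). I'll take both by scene rays, so the scene camera's offset cancels out.

```bash
python3 - <<'E'
from h import *
T=np.array([587.5,26.1,249.]);f=(231.75,206.3);m=(235.25,220.5)
print(foot_in_plane("scene",f,T,-14));print("foot onz137",onz("scene",f,137),"mouth",onz("scene",m,90))
P=[663.5,-2,90];print(proj("scene",P),proj("top",P))
F=T+[78,-19.4,-112];print(F,proj("scene",F))
for q in([0,0],[12,0],[-12,0],[0,12],[0,-12]):print(proj("scene",[663.5+q[0],-2+q[1],90]))
E
```

```text
(array([668.3,   6. , 143.7]), 'r', np.float64(134.2), 'lean', np.float64(38.3))
foot onz137 [665.6196502   -1.09379976 137.        ] mouth [661.56447618   3.56480574  90.        ]
[233.6654106  219.43199254] [269.93871417 161.76061003]
[665.5   6.7 137. ] [233.07258357 208.12671284]
[233.6654106  219.43199254]
[229.38938352 220.97752633]
[237.91810339 217.89496605]
[235.60294763 222.28274762]
[231.75120229 216.61479731]
```

Request:
drive_tool(steps="0.003 0.005 0.01 0.01;0.003 0.009 0.02 0.01;0.003 0.009 0.03 0.01;0.003 0.009 0.04 0.01;0.003 0.009 0.04 0.01")

```text
clock: 18.93
ee_pos: [587.0, 15.7, 212.6]
tool_rot: [3.117, -0.385, -0.008]
force: [0.2, -0.6, -1.2]
gripper_width: 0.174
finger_force: 39.1
```

Request:
drive_tool(steps="0 0 0 0;0 0 0 0;0 0 0 0;0 0 0 0;0 0 0 0")

```text
clock: 19.35
ee_pos: [589.2, 16.3, 216.1]
tool_rot: [3.118, -0.384, 0.001]
force: [0.5, 0.0, -0.1]
gripper_width: 0.174
finger_force: 39.1
```

```bash
cat >> h.py <<'E'
def stem(im,bg,T,box=70):
    """foot pixel of a held stem, by difference from the background picture, below-left of TCP pixel"""
    d=cv2.absdiff(im,bg).max(2);u,v=proj("scene",T).astype(int)
    h=cv2.cvtColor(im,cv2.COLOR_BGR2HSV)
    m=((d>25)&(h[...,2]>85)&(h[...,1]<110)).astype(np.uint8)
    M=np.zeros_like(m);M[v:v+box,u-box:u+5]=m[v:v+box,u-box:u+5]
    k,l,st,ce=cv2.connectedComponentsWithStats(M);i=1+np.argmax(st[1:,4])
    ys,xs=np.nonzero(l==i);p=np.c_[xs,ys].astype(float);c=p.mean(0);a=np.linalg.svd(p-c,full_matrices=0)[2][0]
    if a[1]<0:a=-a
    t=(p-c)@a;return c+a*(t.max()+.5),c+a*t.min(),st[i,4],np.ptp((p-c)@[-a[1],a[0]])
E
python3 - <<'E'
from h import *
st=robot.read_state();T=st["ee_pos"]+[0,0,2];print(T,yaw(),st["force"])
s=cams.read_camera("scene");cv2.imwrite("pics/s8.png",s)
f=stem(s,cv2.imread("pics/scene0.png"),T);print(f);print(foot_in_plane("scene",f[0],T,yaw()),foot_in_plane("scene",f[1],T,yaw()))
s6=cv2.imread("pics/s7.png");T7=np.array([587.5,26.1,249]);f=stem(s6,cv2.imread("pics/scene0.png"),T7);print(f,foot_in_plane("scene",f[0],T7,-14))
E
```

```text
[589.24779265  16.26225096 218.08834242] -14.047038902703799 [ 0.52436154  0.02351989 -0.12413407]
(array([228.71199143, 214.41084754]), array([254.19630531, 183.83029157]), np.int32(186), np.float64(6.273975820854687))
(array([674.4,  -5. , 110. ]), 'r', np.float64(139.3), 'lean', np.float64(39.1)) (array([606.7,  11.9, 195.8]), 'r', np.float64(28.6), 'lean', np.float64(39.0))
(array([229.52844908, 207.24766308]), array([262.76651812, 170.50246932]), np.int32(214), np.float64(11.970357808533329)) (array([673.8,   4.6, 141.9]), 'r', np.float64(139.2), 'lean', np.float64(39.7))
```

Request:
drive_tool(steps="-0.005 -0.003 0 0;-0.009 -0.003 0.006 0;-0.009 -0.003 0.014 0;-0.009 -0.003 0.02 0;-0.009 -0.003 0.025 0", force=30)

```text
clock: 19.82
ee_pos: [581.8, 20.1, 194.4]
tool_rot: [3.117, -0.384, -0.002]
force: [0.0, 0.3, -0.1]
gripper_width: 0.171
finger_force: 39.1
```

Request:
drive_tool(steps="0 0 0.003 0;0 0 0.006 0;0 0 0.009 0;0 0 0.009 0;0 0 0.009 0")

```text
clock: 20.23
ee_pos: [582.6, 20.2, 188.3]
tool_rot: [3.118, -0.384, -0.0]
force: [-0.5, -0.0, 0.8]
gripper_width: 0.175
finger_force: 39.1
```

```bash
python3 - <<'E'
from h import *
st=robot.read_state();T=st["ee_pos"]+[0,0,2];print(T,yaw(),st["force"])
s=cams.read_camera("scene");cv2.imwrite("pics/s9.png",s)
f=stem(s,cv2.imread("pics/scene0.png"),T);print(f);print(foot_in_plane("scene",f[0],T,yaw()),foot_in_plane("scene",f[1],T,yaw()))
b=min(blobs(s,"red"),key=lambda b:np.hypot(*(b[0]-[235,224])));print(b[0],b[1],b[3])
E
```

```text
[582.61659928  20.1849034  190.32059285] -14.059024028928908 [-0.52741814 -0.04953918  0.84160475]
(array([233.07404987, 222.70397934]), array([257.29088874, 192.85886661]), np.int32(193), np.float64(6.140968369186668))
(array([666.4,  -0.8,  80.7]), 'r', np.float64(139.6), 'lean', np.float64(38.2)) (array([601.3,  15.5, 167.2]), 'r', np.float64(30.1), 'lean', np.float64(39.8))
[234.34682081 225.0867052 ] 173 ((235.0, 224.0), (16.0, 16.0), 90.0)
```

```bash
python3 - <<'E'
from h import *
for n in("scene0","s9"):
    im=cv2.imread(f"pics/{n}.png")[210:238,222:250];h=cv2.cvtColor(im,cv2.COLOR_BGR2HSV)
    for r in h: print("".join("R" if (p[1]>120 and p[2]>60 and (p[0]<7 or p[0]>173)) else "o" if p[2]>175 else "+" if p[2]>120 else "-" if p[2]>80 else "." for p in r))
    print()
E
```

```text
-++++++++++++++++++-........
+++++++++++++++++++--.......
+++++++++++++++++++---......
+++++++++++++++++++------...
+++++++++++++++++++-------..
++++++ooooooooooRR+--++++-..
+++++ooooRRRRRRRRRR+++++--..
++++oRRRRRRRRRooRRR+++--....
-+++oRRRRoo+++++oRRo+-......
.-+++RRRo+++++++oRRR-.......
..-++RRRo+++++++oRRRR.......
...-+RRRo++++++++RRRR.......
....-RRRR++++++ooRRRR.......
....-RRRRooooooRRRRRR-......
.....RRRRRRRRRRRRRRRR-......
.....RRRRRRRRRRRRRRRR.......
.....RRRRRRRRRRRRRRRR.......
......RRRRRRRRRRRRRRRR......
......RRRRRRRRRRRRRRRR......
......RRRRRRRRRRRRRRRR......
......-RRRRRRRRRRRRRR-......
......-RRRRRRRRR+++++-......
......-+RR+++++++++++-......
......-++++++++++++++---....
......-++++++++++++++++--...
......-+++++++++++++++++-...
....---++++++++++++++++++-..
.---++++++++++++++++++++--..

-+++++++++++++++++++o+++--..
++++++++++++++++++ooo+++-...
+++++++++++++++++ooo+++--...
++++++++++++++++oooo+++--...
+++++++++++++++oooo+++++--..
++++++ooooooooooooo++++++-..
+++++oooooRRRRooooo+++++--..
++++oRRRRRRRRoooooo+++--....
-+++oRRRRoooooooo+++--......
.-+++RRRo++ooooo++R+-.......
..-++RRRo++oooo+++RRR.......
...-+RRRo+oooo+++RRRR.......
....-RRRRooooo++oRRRR.......
....-RRRRooooooRRRRRR-......
.....RRRRRRRRRRRRRRRR-......
.....RRRRRRRRRRRRRRRR.......
.....RRRRRRRRRRRRRRRR.......
......RRRRRRRRRRRRRRR.......
......RRRRRRRRRRRRRRRR......
......RRRRRRRRRRRRRRRR......
......-RRRRRRRRRRRRRR-......
......-RRRRRRRRR+++++-......
......-+RR+++++++++++-......
......-++++++++++++++---....
......-++++++++++++++++--...
......-++++++++++++++++++...
....---++++++++++++++++++-..
.---++++++++++++++++++++--..
```

The pixel map shows the stem crossing the far rim, with its end hidden behind the near rim, so the foot is in the mouth. Swinging it upright.

Request:
drive_tool(steps="0.009 0 -0.005 0;0.018 0 -0.009 0;0.026 0 -0.012 0;0.034 0 -0.0145 0;0.042 0 -0.017 0")

```text
clock: 20.7
ee_pos: [613.7, 13.0, 202.5]
tool_rot: [3.118, -0.384, -0.009]
force: [-4.7, 1.6, 2.8]
gripper_width: 0.174
finger_force: 39.8
```

Request:
drive_tool(steps="0.006 0 -0.002 0;0.012 0 -0.003 0;0.018 0 -0.003 0;0.022 0 -0.002 0;0.022 0 -0.001 0")

```text
clock: 21.12
ee_pos: [632.9, 7.6, 202.6]
tool_rot: [-3.118, 0.385, -0.001]
force: [-2.9, 0.1, 2.4]
gripper_width: 0.171
finger_force: 40.0
```

```bash
python3 - <<'E'
from h import *
st=robot.read_state();T=st["ee_pos"]+[0,0,2];print(T,yaw(),st["force"])
s=cams.read_camera("scene");cv2.imwrite("pics/s10.png",s);print(proj("scene",T))
f=stem(s,cv2.imread("pics/scene0.png"),T);print(f);print(foot_in_plane("scene",f[0],T,yaw()),foot_in_plane("scene",f[1],T,yaw()))
h=cv2.cvtColor(s[190:238,222:258],cv2.COLOR_BGR2HSV)
for r in h: print("".join("R" if (p[1]>120 and p[2]>60 and (p[0]<7 or p[0]>173)) else "o" if p[2]>175 else "+" if p[2]>120 else "-" if p[2]>80 else "." for p in r))
E
```

```text
[632.92772399   7.62143539 204.64865259] -14.078519316845721 [-2.91714519  0.10560329  2.40456565]
[243.55690535 183.3665358 ]
(array([238.58247447, 203.75592916]), array([241.06734613, 188.01062834]), np.int32(65), np.float64(5.614874249886229))
(array([648.7,   3.7, 142. ]), 'r', np.float64(64.7), 'lean', np.float64(14.5)) (array([639.7,   5.9, 191.4]), 'r', np.float64(14.9), 'lean', np.float64(27.7))
+ooo+++++++++ooo+---.......-........
+ooo+++++++++oooo----......-........
++ooo++++++ooooo+----...............
-++ooo++++oooo++++++--..............
-+++oooooooo++++++++--..............
-++++ooooo++++++++++--..............
-++++oooo+++++++++++-...............
-+++++++++++++++++++-...............
-++++++++++++++++++--...............
--+++++++++++++++++--...............
-++++++++++++++++++-................
-++++++++++++++++++-................
-++++++++++++++o+++-................
.++++++++++++++o+++-................
.++++++++++++++o+++.................
.-++++++++++++o+++-.................
.-++++++++++++o+++-.................
.-++++++++++++o++++.................
.-+++++++++++oo++++-.......
[... 382 characters left out ...]
+++RRRoooo+++++RRR-...............
..-++RRRooo+++++++RR-...............
...-+RRRooo++++++oRRR...............
....-RRRooo++++ooRRRR...............
....-RRRRooooooRRRRRR-..............
.....RRRRRRRRRRRRRRRR-..............
.....RRRRRRRRRRRRRRRR...............
.....RRRRRRRRRRRRRRRR...............
......RRRRRRRRRRRRRRRR..............
......RRRRRRRRRRRRRRRR..............
......RRRRRRRRRRRRRRRR..............
......-RRRRRRRRRRRRRR-..............
......-RRRRRRRRR+++++-..............
......-+RR+++++++++++-..............
......-++++++++++++++---............
......-++++++++++++++++--...........
......-++++++++++++++++++...........
....---++++++++++++++++++-..........
.---++++++++++++++++++++--..........
```

Request:
drive_tool(steps="0.01 0 0.001 0;0.02 0 0.004 0;0.028 0 0.01 0;0.034 0 0.018 0;0.036 0 0.026 0")

```text
clock: 21.58
ee_pos: [661.0, 0.1, 181.1]
tool_rot: [3.117, -0.386, 0.0]
force: [-3.6, 0.7, 0.8]
gripper_width: 0.174
finger_force: 40.3
```

Request:
drive_tool(steps="0 0 0.007 0;0 0 0.014 0;0 0 0.021 0;0 0 0.028 0;0 0 0.034 0")

```text
clock: 22.0
ee_pos: [659.9, 0.8, 154.0]
tool_rot: [3.118, -0.384, -0.0]
force: [-2.5, 0.8, 1.1]
gripper_width: 0.176
finger_force: 40.2
```

Easy. Lowering in small steps until it bottoms, expected at TCP z of about 145.

Request:
drive_tool(steps="0 0 0.003 0;0 0 0.005 0;0 0 0.007 0;0 0 0.009 0;0 0 0.009 0")

```text
clock: 22.42
ee_pos: [660.0, 0.9, 147.4]
tool_rot: [3.118, -0.384, -0.0]
force: [-1.9, 0.9, -0.2]
gripper_width: 0.176
finger_force: 40.1
```

Request:
drive_tool(steps="0 0 0.002 0;0 0 0.004 0;0 0 0.005 0;0 0 0.005 0;0 0 0.005 0")

```text
clock: 22.83
ee_pos: [660.8, 1.0, 144.9]
tool_rot: [3.118, -0.384, 0.002]
force: [-2.8, 0.1, 5.3]
gripper_width: 0.173
finger_force: 40.6
```

Request:
drive_tool(steps="0 0 0.001 0;0 0 0.001 0;0 0 0.001 0;0 0 0.001 0;0 0 0.001 0")

```text
clock: 23.25
ee_pos: [661.3, 1.0, 144.9]
tool_rot: [3.118, -0.384, 0.004]
force: [-3.1, 0.8, 6.9]
gripper_width: 0.175
finger_force: 40.9
```

Request:
drive_tool(steps="0 0 0 0;0 0 0 0;0 0 0 0;0 0 0 0;0 0 0 0", gripper=0.45)

```text
clock: 23.67
ee_pos: [660.2, 0.5, 142.4]
tool_rot: [3.118, -0.385, 0.0]
force: [0.0, 0.6, 0.1]
gripper_width: 0.451
finger_force: 0.0
```

Request:
drive_tool(steps="0 0 -0.02 0;0 0 -0.05 0;0 0 -0.08 0;-0.01 -0.01 -0.1 0;-0.03 -0.035 -0.11 0")

```text
clock: 24.08
ee_pos: [646.3, 29.3, 233.5]
tool_rot: [3.114, -0.397, 0.009]
force: [1.0, 0.6, 0.1]
gripper_width: 0.447
finger_force: 0.0
```

Request:
drive_tool(steps="-0.033 -0.037 0 0;-0.066 -0.074 0 0;-0.1 -0.112 0 0;-0.134 -0.15 0 0;-0.168 -0.188 0 0")

```text
clock: 24.5
ee_pos: [547.9, 214.5, 230.8]
tool_rot: [3.118, -0.384, 0.0]
force: [-0.5, -0.6, 0.1]
gripper_width: 0.453
finger_force: 0.0
```

Request:
drive_tool(steps="-0.03 -0.034 0 0;-0.06 -0.068 0 0;-0.074 -0.084 0 0;-0.074 -0.084 0 0;-0.074 -0.084 0 0")

```text
clock: 24.92
ee_pos: [506.8, 294.1, 230.8]
tool_rot: [3.119, -0.377, -0.0]
force: [-0.4, -1.1, -0.2]
gripper_width: 0.45
finger_force: 0.0
```

```bash
python3 - <<'E'
from h import *
go([508,293.3,136],-14)
s=cams.read_camera("scene");t=cams.read_camera("top");cv2.imwrite("pics/s11.png",s)
for b in blobs(s,"red"):
    if 220<b[0][0]<380 and b[0][1]>150: print("red",b[0],b[1],b[3])
for b in blobs(s,"blue"):
    if 220<b[0][0]<380 and b[0][1]>150: print("blue",b[0],b[1])
for z in(80,160):
  for p in([663,0,z],[660,0,z]):print(proj("scene",p),end=" ")
for b in blobs(t,"red"):
    if b[0][1]>120:print("\ntop red",b[0],b[1],onz("top",b[0],160))
E
```

```text
shift shares [0.0017 0.0006 0.1185] turn 0.008 mm [  1.2  -0.8 -94.8]
red [233.69879518 204.20481928] 83 ((233.5, 204.0), (16.0, 5.0), 90.0)
red [234.69318182 224.97159091] 176 ((234.81600952148438, 223.4879913330078), (15.563035011291504, 16.27857780456543), 79.69515228271484)
blue [229.65467626 193.11510791] 139
blue [349.16981132 261.9245283 ] 159
blue [374.58029514 372.19878472] 2304
[234.42998125 222.65535043] [235.49037116 222.26962898] [232.23783161 199.31364631] [233.34417645 198.9290477 ] 
top red [269.83 161.99] 100 [644.51258701  -2.74107346 160.        ]

top red [540.65560821 335.20063191] 633 [ 112.36637089 -844.39714034  160.        ]
```

The dropper is standing at the bottom: its bulb centre is at (233.7,204.2), which gives z of about 145. Now the blue rod.

Request:
drive_tool(steps="0.001 0 0.03 0;0.001 0 0.06 0;0.001 0 0.09 0;0.001 0 0.11 0;0.001 0 0.117 0")

```text
clock: 25.43
ee_pos: [508.9, 287.6, 133.5]
tool_rot: [3.112, -0.39, -0.007]
force: [0.3, -0.3, -0.4]
gripper_width: 0.448
finger_force: 0.0
```

Request:
drive_tool(steps="0 0 0 0;0 0 0 0;0 0 0 0;0 0 0 0;0 0 0 0")

```text
clock: 25.85
ee_pos: [510.3, 292.2, 138.5]
tool_rot: [-3.117, 0.384, -0.003]
force: [-0.2, 0.5, 0.3]
gripper_width: 0.451
finger_force: 0.0
```

Request:
drive_tool(steps="0 0 0 0;0 0 0 0;0 0 0 0;0 0 0 0;0 0 0 0", gripper=0, force=40)

```text
clock: 26.27
ee_pos: [509.7, 292.5, 137.6]
tool_rot: [-3.117, 0.383, -0.001]
force: [-0.1, 0.9, 2.1]
gripper_width: 0.15
finger_force: 39.1
```

Request:
drive_tool(steps="-0.006 0 -0.008 0;-0.016 0 -0.022 0;-0.028 0 -0.039 0;-0.04 0 -0.055 0;-0.05 0 -0.069 0")

```text
clock: 26.68
ee_pos: [468.6, 301.5, 193.6]
tool_rot: [3.116, -0.383, -0.002]
force: [0.5, 0.1, 0.1]
gripper_width: 0.152
finger_force: 39.1
```

Request:
drive_tool(steps="-0.006 0 -0.008 0;-0.012 0 -0.03 0;-0.012 0 -0.06 0;-0.012 0 -0.075 0;-0.012 0 -0.075 0")

```text
clock: 27.1
ee_pos: [462.7, 304.9, 255.8]
tool_rot: [-3.115, 0.385, -0.008]
force: [-0.2, 0.0, -0.3]
gripper_width: 0.153
finger_force: 39.1
```

```bash
python3 - <<'E'
from h import *
st=robot.read_state();T=st["ee_pos"]+[0,0,2];print(T,yaw())
s=cams.read_camera("scene");bg=cv2.imread("pics/s11.png")
f=stem(s,cv2.imread("pics/s6.png"),T);print(f,foot_in_plane("scene",f[0],T,yaw()))
# red mouth calibration: dropper ended TCP x',y' centre; blue mouth scene estimate
b=min(blobs(cv2.imread("pics/scene0.png"),"blue"),key=lambda b:np.hypot(*(b[0]-[230,194])));print(b[0],b[3])
im=cv2.imread("pics/scene0.png")[180:208,216:246];h=cv2.cvtColor(im,cv2.COLOR_BGR2HSV)
for r in h: print("".join("B" if (p[1]>120 and p[2]>60 and 104<p[0]<126) else "o" if p[2]>175 else "+" if p[2]>120 else "-" if p[2]>80 else "." for p in r))
go([625-76-8,-112+19,T[2]-2],-14)
E
```

```text
[462.73974958 304.88977561 257.78167555] -14.078946491428914
(array([333.711975  , 262.41659793]), array([366.90880772, 227.83222555]), np.int32(293), np.float64(6.319211862084248)) (array([546., 284., 144.]), 'r', np.float64(142.5), 'lean', np.float64(37.1))
[230.30681818 194.13068182] ((230.4137725830078, 192.96554565429688), (15.231548309326172, 18.12029266357422), 66.80140686035156)
.........-+ooooooooooooooooooo
.........-++ooooooooooooooo+++
..........-+oooooooooooo++++++
...........++oooooooo+++++++++
...........-++ooo+++++++++++++
............-++oo++++++++++++-
...........-++oBBo+++++++---..
.........BBBBBBoBBo+++---.....
.......BBBBBB++++oBB+-........
......BBBBB+++++++oBBBB.......
.....BBBBB+++++++++oBBBB......
.....BBBBB+++++++++oBBBB......
.....BBBBBo++++++ooBBBBB......
.....BBBBBBo++++oBBBBBBB......
.....BBBBBBBBooBBBBBBBBBB.....
......BBBBBBBBBBBBBBBBBBB.....
......BBBBBBBBBBBBBBBBBBB.....
......-BBBBBBBBBBBBBBBBB......
......-++BBBBBBBBBBBBBB-......
......--++BBBBBBBBBB+++--.....
......-++++BBBBBBB++++++-.....
......-+++++BBBB++++++++-.....
......-+++++++++++++++++-.....
.......+++++++++++++++++-.....
.......-++++++++++++++++-.....
.......-++++++++++++++++-.....
.......-+++++++++++++++++.....
.......-+++++++++++++++++.....
shift shares [ 0.2165  0.4574 -0.0024] turn -0.003 mm [  78.9 -397.1    2. ]
```

```bash
python3 - <<'E'
from h import *
print(onz("scene",(230.3,190.5),90),onz("scene",(235.25,220.5),90), proj("scene",[625,-112,90]))
t=cv2.imread("pics/top0.png");b=min(blobs(t,"blue"),key=lambda b:np.hypot(*(b[0]-[302,174])));print([onz("top",v,90)[:2].round(1) for v in cv2.boxPoints(b[3])])
E
```

```text
[ 624.38991438 -111.01208121   90.        ] [661.56447618   3.56480574  90.        ] [229.94852072 190.36384407]
[array([640.4, -92.2]), array([ 645.5, -127.2]), array([ 604.3, -132.4]), array([599.3, -97.5])]
```

Request:
drive_tool(steps="0.02 0.043 0 0;0.04 0.086 0 0;0.06 0.129 0 0;0.08 0.172 0 0;0.1 0.215 0 0")

```text
clock: 27.57
ee_pos: [496.1, 114.9, 250.5]
tool_rot: [3.116, -0.385, -0.005]
force: [0.5, 0.5, -0.9]
gripper_width: 0.152
finger_force: 39.2
```

Request:
drive_tool(steps="0.02 0.043 0 -0.16;0.04 0.086 0 -0.32;0.06 0.129 0 -0.48;0.08 0.172 0 -0.64;0.1 0.215 0 -0.8")

```text
clock: 27.98
ee_pos: [531.7, -71.2, 250.5]
tool_rot: [-3.129, -0.277, 0.006]
force: [0.6, 0.7, -1.1]
gripper_width: 0.153
finger_force: 39.2
```

Request:
drive_tool(steps="0 0 0 0;0 0 0 0;0 0 0 0;0 0 0 0;0 0 0 0")

```text
clock: 28.4
ee_pos: [532.6, -66.8, 251.9]
tool_rot: [-3.129, -0.277, 0.002]
force: [0.2, -0.4, -0.8]
gripper_width: 0.153
finger_force: 39.2
```

```bash
python3 - <<'E'
from h import *
go([546.5,-125.3,225],10)
E
```

```text
shift shares [0.0043 0.0751 0.0336] turn 0.004 mm [ 13.9 -58.5 -26.9]
```

Request:
drive_tool(steps="0.002 0.03 0 0;0.004 0.06 0 0;0.004 0.075 0.01 0;0.004 0.075 0.025 0;0.004 0.075 0.034 0")

```text
clock: 28.82
ee_pos: [545.3, -126.7, 223.0]
tool_rot: [-3.128, -0.271, 0.005]
force: [-0.5, 1.2, -2.0]
gripper_width: 0.15
finger_force: 39.2
```

Request:
drive_tool(steps="0 0 0 0;0 0 0 0;0 0 0 0;0 0 0 0;0 0 0 0")

```text
clock: 29.23
ee_pos: [546.9, -126.6, 225.8]
tool_rot: [3.129, 0.274, 0.001]
force: [-0.5, -0.9, -0.7]
gripper_width: 0.153
finger_force: 39.2
```

```bash
cat >> h.py <<'E'
def cmap(im,c0,c1,r0,r1,k):
    lo,hi=(104,126)
    for r in cv2.cvtColor(im[r0:r1,c0:c1],cv2.COLOR_BGR2HSV):
        print("".join(k if (p[1]>120 and p[2]>60 and lo<p[0]<hi) else "o" if p[2]>175 else "+" if p[2]>120 else "-" if p[2]>80 else "." for p in r))
E
python3 - <<'E'
from h import *
st=robot.read_state();T=st["ee_pos"]+[0,0,2];print(T,yaw(),st["force"])
s=cams.read_camera("scene");cv2.imwrite("pics/s12.png",s)
f=stem(s,cv2.imread("pics/scene0.png"),T);print(f);print(foot_in_plane("scene",f[0],T,yaw()),foot_in_plane("scene",f[1],T,yaw()))
go([546.5,-125.3,225],10)
cmap(s,212,262,150,208,"B")
E
```

```text
[ 546.91876033 -126.62055263  227.84996126] 10.015303913459524 [-0.45497518 -0.94034621 -0.7218949 ]
(array([230.22312653, 184.63976754]), array([250.55582557, 137.2384201 ]), np.int32(302), np.float64(24.02995242980738))
(array([ 622.1, -113.4,  108.1]), 'r', np.float64(142.0), 'lean', np.float64(32.5)) (array([ 548.6, -126.3,  230.6]), 'r', np.float64(3.2), 'lean', np.float64(148.4))
shift shares [-0.0001 -0.0021  0.001 ] turn -0.0 mm [-0.4  1.6 -0.8]
................---++ooooooo+++++++++++++++++oooo+
.............-++++ooooooo+++++++++++++oooooooooo++
.........--+++ooooooo++++++++++++++++ooooooo++++++
......-++ooooooooo++++++++++++++++++ooooo++++++++-
..--+++oooooooo+++++++++++++++++++++o++++++++--+++
-+oooooooooo++++++++++++oooo++++++++++++++--++++++
+ooooooo+++++++++++++ooooooo++++++++++---++++++ooo
+oooo++++++++++++++oooooooooo+++------++++++oooooo
-oooo++++++++++++++oooooooooo++---+++++++ooooooooo
-+oooo++++++++++++++oooooooo+++++++++ooooooooooooo
.+ooooooooo+++++---+oooooooo++++++ooooooooooooooo+
.-+ooooooo+++-------++++++o+++++ooooooooooooo++++o
.-++oooooo++----------++++++++
[... 1615 characters left out ...]
BBBBooBBBBBBBBBB.....................
..........BBBBBBBBBB+++-BBBBB.....................
..........BBBBBBBBB++oo+-BBBB.....................
..........-BBBBBBBB+oooo+-BBB.....................
..........-++BBBBB-+oooo+---......................
..........--++BBBB-++oo++-+--.....................
..........-++++BBB-+++++++++-.....................
..........-+++++BB-+++++++++-.....................
..........-+++++++-+++++++++-.....................
...........+++++++++++++++++-.....................
...........-++++++++++++++++-....................-
...........-++++++++++++++++-...................--
...........-+++++++++++++++++...................-+
...........-+++++++++++++++++....................+
```

```bash
python3 - <<'E'
from h import *
T=np.array([546.7,-126.4,227.8])
for l in(34,37,40):
    a=np.radians(l);F=T+[137*np.sin(a)*.985,137*np.sin(a)*.174,-137*np.cos(a)];print(l,F.round(1),proj("scene",F).round(1),proj("scene",T+(F-T)*.5).round(1))
im=cv2.imread("pics/s12.png")
for i,r in enumerate(cv2.cvtColor(im[150:200,212:262],cv2.COLOR_BGR2HSV)):
    print(150+i,"".join("." if p[2]<75 else "B" if 104<p[0]<126 and p[1]>120 else "y" if p[1]>90 and 18<p[0]<38 else "g" if p[1]>90 else "o" for p in r))
E
```

```text
34 [ 622.2 -113.1  114.2] [230.1 183. ] [240.5 160.8]
37 [ 627.9 -112.1  118.4] [228.2 182.6] [239.6 160.5]
40 [ 633.4 -111.1  122.9] [226.3 182.2] [238.6 160.3]
150 ...............ooooooooooooooooooooooooogggggggggg
151 ............oooooooooooooooooooooooogggggggggggggg
152 ........oooooooooooooooooooooooooooggggggggggggggg
153 .....ooooooooooooooooooooooooooooooggggggggggggggg
154 ..oooooooooooooooooooooooogggooooogggggggggggggggg
155 ooooooooooooooooooooooogggggoooooogggggggggggggggg
156 ooooooooooooooooooooggggoooooooooggggggggggggggggg
157 ooooooooooooooooggggooooooooooooogggggggggggggggoo
158 oooooooooooooggggggooooooooooooooggggggggggggooooo
159 oooooooooggggggggggoooooooooooooggggggggggoooooooo
160 ooooooogggggggggyygoooooooooooogggggggoooooooooooo
161 .ooooooggggggyygggggoooooooooogggggooooooooooooooo
162 .oooooooggggygggggggooooooooooogoooooooooooooooyyy
163 .oooooooggggggggyyggggggooooooooooooooooooooyyyyyy
164 ..ooooooogggggyggggggggooooooooooooooooooyyyyyyyyy
165 ...oooooooggggggggggggooooooooooooooooyyyyyyyyyyyy
166 ...oooooooggggggggooooooooooooooooyyyyyyyyyyyyyyyy
167
[... 1111 characters left out ...]
...BBBBBBgBBgoooooo.....................
188 ...........BBBBBBoooogBgoo........................
189 .........gBBBBBoooooooogBBB.......................
190 .........BBBBBooooooooooBBBB......................
191 .........BBBBBooooooooogBBBB......................
192 .........BBBBBgooooooogBBBBB......................
193 .........BBBBBBgoooogBBBBBBB......................
194 .........BBBBBBBBggBBBBBBBBBB.....................
195 ..........BBBBBBBBBBggggBBBBB.....................
196 ..........BBBBBBBBBggggggBBBB.....................
197 ..........gBBBBBBBBgggggggBBB.....................
198 ..........oogBBBBBggggggggggo.....................
199 ..........ooogBBBBgggggggoooo.....................
```

The stem crosses row 172 at column 234, which fits lean 37° with the foot about (628,-112,118), just above the mouth. Lowering.

Request:
drive_tool(steps="0 -0.002 0.01 0;0 -0.002 0.02 0;0 -0.002 0.028 0;0 -0.002 0.034 0;0 -0.002 0.036 0")

```text
clock: 29.7
ee_pos: [545.1, -125.7, 194.6]
tool_rot: [-3.129, -0.272, 0.005]
force: [0.8, 0.1, -0.4]
gripper_width: 0.155
finger_force: 39.2
```

Request:
drive_tool(steps="0 0 0.003 0;0 0 0.006 0;0 0 0.009 0;0 0 0.009 0;0 0 0.009 0")

```text
clock: 30.12
ee_pos: [546.3, -125.8, 189.2]
tool_rot: [3.129, 0.272, -0.0]
force: [-0.2, 0.5, -0.1]
gripper_width: 0.148
finger_force: 39.2
```

```bash
python3 - <<'E'
from h import *
st=robot.read_state();T=st["ee_pos"]+[0,0,2];print(T,yaw(),st["force"])
s=cams.read_camera("scene");cv2.imwrite("pics/s13.png",s)
cmap(s,216,250,170,200,"B")
E
```

```text
[ 546.26481887 -125.81278937  191.21920685] 9.945398352303345 [-0.23341551  0.51433621 -0.08632232]
..-+ooooooo++++ooooooooooo++oooooo
...-+ooooo++ooooooooooooo+++oooooo
....++ooooooooooooooooooo+++oooooo
....-+oooooooooooooooooo++++oooooo
.....-+oooooooooooooooo++++++ooooo
.....-++ooooooooooooooo++++ooooooo
......-+oooooooooooooo+++++ooooooo
.......-+ooooooooooooo+++ooooooooo
.......-++ooooooooooo+++oooooooooo
........-+ooooooooooo++ooooooooooo
.........-+ooooooooo+++oooooooo+++
.........-++oooooooo+++oooo+++++++
..........-+oooooooo++++++++++++++
..........-++oooooo+++++++++++++++
...........-++oooo++++++++++++++--
............-++++++++++++++++--...
...........-++oo+++++++++---......
.........BBBBBoo+++-++---.........
.......BBBBBo+++++----............
......BBBBB+++++++++BBB...........
.....BBBBB++++++++++BBBB..........
.....BBBBB+++++++++oBBBB..........
.....BBBBBo+++++++oBBBBB..........
.....BBBBBBoo+++BBBBBBBB..........
......BBBBBBBooBBBBBBBBBB.........
......BBBBBBBBBBB++-BBBBB.........
......BBBBBBBBB++oo+-BBBB.........
......-BBBBBBBB+oooo+-BB..........
......-++BBBBB-+oooo+---..........
......--++BBBB-++oo++-+--.........
```

The stem covers the far rim and the near rim is intact, so the foot is inside. Swinging upright as before.

Request:
drive_tool(steps="0.009 0 -0.005 0;0.018 0 -0.009 0;0.026 0 -0.012 0;0.034 0 -0.0145 0;0.042 0 -0.017 0")

```text
clock: 30.58
ee_pos: [576.5, -121.0, 202.9]
tool_rot: [3.129, 0.271, -0.015]
force: [-6.1, -2.1, 4.3]
gripper_width: 0.151
finger_force: 41.0
```

Request:
drive_tool(steps="0.006 0 -0.002 0;0.012 0 -0.003 0;0.018 0 -0.003 0;0.022 0 -0.002 0;0.022 0 -0.001 0")

```text
clock: 31.0
ee_pos: [595.7, -117.7, 203.8]
tool_rot: [3.129, 0.272, -0.007]
force: [-4.8, -1.7, 3.8]
gripper_width: 0.152
finger_force: 41.5
```

Request:
drive_tool(steps="0.01 0 0.001 0;0.02 0 0.004 0;0.028 0 0.01 0;0.033 0 0.018 0;0.034 0 0.026 0")

```text
clock: 31.42
ee_pos: [623.8, -112.0, 182.3]
tool_rot: [3.13, 0.273, -0.001]
force: [-3.7, -1.2, 2.2]
gripper_width: 0.153
finger_force: 42.5
```

Request:
drive_tool(steps="0 0 0.007 0;0 0 0.014 0;0 0 0.021 0;0 0 0.028 0;0 0 0.034 0")

```text
clock: 31.83
ee_pos: [623.2, -112.2, 154.8]
tool_rot: [3.13, 0.272, -0.001]
force: [-2.6, -0.2, 1.6]
gripper_width: 0.154
finger_force: 42.3
```

Request:
drive_tool(steps="0 0 0.003 0;0 0 0.005 0;0 0 0.007 0;0 0 0.009 0;0 0 0.009 0")

```text
clock: 32.25
ee_pos: [623.3, -112.3, 148.1]
tool_rot: [3.129, 0.272, -0.001]
force: [-3.2, -0.5, 1.2]
gripper_width: 0.147
finger_force: 42.2
```

Request:
drive_tool(steps="0 0 0.002 0;0 0 0.004 0;0 0 0.006 0;0 0 0.006 0;0 0 0.006 0")

```text
clock: 32.67
ee_pos: [623.7, -112.4, 144.1]
tool_rot: [3.129, 0.272, 0.0]
force: [-3.8, -0.7, 4.1]
gripper_width: 0.148
finger_force: 42.6
```

Request:
drive_tool(steps="0 0 0.001 0;0 0 0.002 0;0 0 0.002 0;0 0 0.002 0;0 0 0.002 0")

```text
clock: 33.08
ee_pos: [624.7, -112.2, 144.0]
tool_rot: [3.129, 0.272, 0.004]
force: [-4.6, -1.2, 9.6]
gripper_width: 0.149
finger_force: 43.2
```

Bottomed (z stopped at 144 and the force rose). Releasing, rising and retreating.

Request:
drive_tool(steps="0 0 0 0;0 0 0 0;0 0 0 0;0 0 0 0;0 0 0 0", gripper=0.45)

```text
clock: 33.5
ee_pos: [623.8, -112.0, 141.7]
tool_rot: [-3.13, -0.273, -0.001]
force: [0.8, 1.2, -0.6]
gripper_width: 0.448
finger_force: 0.0
```

Request:
drive_tool(steps="0 0 -0.02 0;0 0 -0.05 0;0 0 -0.09 0;0 0 -0.13 0;-0.03 0 -0.16 0")

```text
clock: 33.92
ee_pos: [604.0, -114.4, 273.0]
tool_rot: [-3.128, -0.277, -0.012]
force: [0.5, 0.0, 1.1]
gripper_width: 0.446
finger_force: 0.0
```

Request:
drive_tool(steps="-0.05 0 0 0;-0.1 0 0 0;-0.15 0 0 0;-0.18 0 0 0;-0.18 0 0 0")

```text
clock: 34.33
ee_pos: [452.5, -143.3, 269.0]
tool_rot: [3.128, 0.264, -0.008]
force: [-0.5, 0.4, -0.4]
gripper_width: 0.449
finger_force: 0.0
```

Request:
drive_tool(steps="0 0.05 0 0;0 0.1 0 0;0 0.15 0 0;0 0.2 0 0;0 0.2 0 0")

```text
clock: 34.75
ee_pos: [485.0, -309.7, 269.6]
tool_rot: [3.125, 0.253, 0.001]
force: [-1.3, -1.0, 0.0]
gripper_width: 0.453
finger_force: 0.0
```

```bash
python3 - <<'E'
from h import *
s=cams.read_camera("scene");t=cams.read_camera("top");print(robot.read_state()["clock"],robot.read_state()["ee_pos"])
cv2.imwrite("pics/fin.png",np.hstack([cv2.resize(s[130:350,180:400],(400,400),interpolation=2),cv2.resize(t[140:260,240:390],(400,320),interpolation=2)[:320].repeat(1,0) if 0 else cv2.copyMakeBorder(cv2.resize(t[140:260,240:390],(400,320),interpolation=2),0,80,0,0,0)]))
E
```

```text
34.85 [ 485.81406746 -301.11830659  269.41499672]
```

View pics/fin.png

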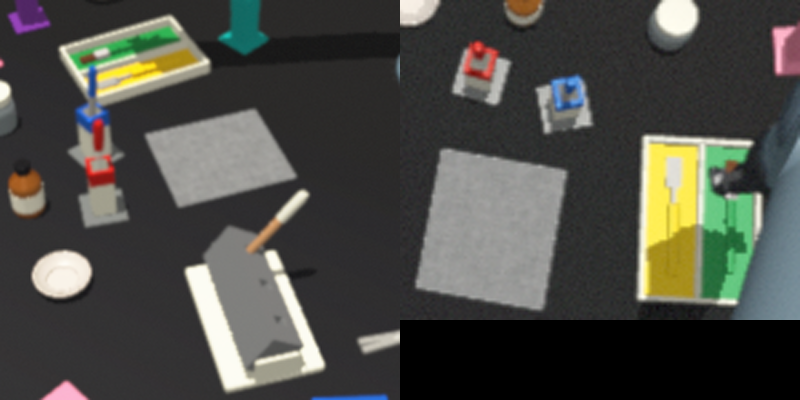

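The final view shows the red dropper standing in the red holder (98,135), the blue rod in the blue holder (92,90), the lifter and brush flat in their bays, and the probe still in the rack. Handing in.

```bash
python3 -c "
from bench import robot
print(robot.hand_in())"
```

```text
the job is handed in; nothing more can be done
None
```

I handed the job in at about 35 s of the 72 s. In the last pictures all four tools were in their own-coloured places and the probe was still in its slanted rack socket. The hand-in returned no verdict.

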